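Hang the lift-off gate on the can bay and lock it with the keeper

ROBOT

A 6-joint arm with a two-finger parallel gripper is mounted at the origin on the work surface. World frame = base frame: x ahead of the robot, y to its left, z up, the work surface at z = 0. Lengths are in m, angles in rad, forces in N, time in s.
With the tool pointing down it reaches from about 0.35 to 0.975 m from the base axis. Payload 4.9 kg.
Tool frame: the origin (TCP) lies midway between the tips of the shut fingers; the grasp point (between the pads) lies 19 mm behind it; x points along the fingers, y is the direction in which the jaws open and shut, and the axes are right-handed (so a half turn about x gives the same grasp; the last joint's range is limited). The gripper opens to 85 mm and grips with 20 to 120 N. Pads are 22 mm wide; open, the fingers measure 114 mm over their backs; the gripper's body (76 mm by 85 mm) begins 54 mm behind the grasp point. The pads swing forward as they close: fully open they stand 13 mm farther back than shut.
Start: joints at [-1.32, 0.053, 1.613, -0, 1.476, -0.119], TCP at [0.226, -0.583, 0.231] pointing down, gripper open.
Joint ranges: [-3.01, 3.01], [-1.01, 2.22], [0.06, 2.58], [-1.02, 4.17], [0.09, 2.62], [-3.14, 3.14]. Speed limits (rad/s): [2.57, 2.57, 3.14, 3.14, 3.14, 3.14].

INTERFACE

Orientations are given as a unit quaternion [w, x, y, z].
In Python, from plant import manip gives the robot as it stands.
- The arm moves only by the tool send_rows, never from a script. Its argument "motion" is a list that holds one entry, the list of rows, each a list of 6 numbers: the shift along the world's x, y, z in cm, then the turn, a rotation vector about the world's x, y, z in rad. A call has 1 to 12 rows; each row shifts and turns the commanded pose from where the row before left it; what a row does not reach is not made up. A row lasts 1/12 s, in which the tool goes at most 41.7 mm and 7.16 degrees, less where a joint would pass 70% of its speed; a pose out of reach is approached as far as the arm can. A call with a gripper value outside its range is refused whole. "fingers" is the closure, from 0 (fully open) to 1 (shut), set as the call begins (left out, the last holds). The fingers move at their own pace and stop on an object; the grip force is fixed at half the most. Time passes only in rows, so rows that do not move let the fingers close. It gives the time, the measured TCP pose, the force and the opening at its end, in the units of the state.
- manip.state(): the state, without advancing time (a new reading comes with each control period).
- manip.grab_frame(name): name is "side" or "top"; returns the picture (384x512x3 uint8, red, green, blue); there is no depth.
- manip.calibration(name): a dict with "mtx" (3x3 intrinsics, pixels), "cam_to_world" (4x4, takes a point from camera to world coordinates). Camera axes: x right, y up, looking along -z (the intrinsics and any distortion apply to the point x, -y, -z); pixel columns grow to the right and rows downward; lengths in m; the calibration is good to about 2 mm. A picture is of the moment at which its call begins. calibration takes no time and is no camera call.
- manip.job_done(): hands the job in, once; it reports no verdict.
Trained networks look in the newest picture that a camera, given by its name, has taken for a name from the list of things; names that differ only in an ending like _2 or _b are one class to them, and where a whole thing is asked for, a point or a joint stands for the part that bears it (a point fixed in the world has none). Each returns a list of dicts, best first, with "confidence" (0 to 1); they miss things now and then, are a little off and sometimes report something else, mostly with a low value. They report only what shows in the picture. A call takes as long as a camera call. They do not tell look-alikes from the thing itself.
- manip.boxes_of(query, camera): "centre" ([x, y, z] in m, in the coordinates of the camera as it stood for that picture, good to about 4 mm: the middle of the surface that is visible of it).
- manip.trace(query, camera): "region" (384x512 bool, what is visible of it).
- manip.landmark_of(query, camera): "centre" ([x, y, z] in m, in the coordinates of the camera as it stood for that picture, good to about 4 mm: a listed point, or the origin of a listed thing).
The state is a dict: "time": time; "joint_pos": joint angles; "joint_vel": joint speeds; "joint_efforts": joint torques, N m; "tool_pos": TCP position; "tool_rot": TCP orientation; "contact_force": force on the tool from outside, world axes, zero at the start; "ft_torque": the same for the moment, N m; "gripper_width": opening from 0.0 (shut) to 1.0 (fully open).
Only numpy, scipy, OpenCV 4.12 (cv2) and the standard library are available. Lean on these libraries where they do the work, as an engineer would, in place of code of your own. Each camera call takes 0.05 s, during which the arm holds its last target.

TASK

Close off the steel can bay: take the green gate from its easel, bring it in from the open front of the bay and lower it so that both its hinge sockets go fully down over the two upright pintles at once, holding it until it is fully down, with the gate closed alongside the yellow latch rail. Then drape the orange keeper over the gate's top bar and the yellow latch rail together, fully down on both, so that the gate cannot swing open. Let go of everything and leave the jar, the tin and the cans in the bay standing where they are.

Things in the scene. Friction and masses are not known exactly. Their poses are not given: they have to be found in the camera images.
- gate_grip (a point): Centre of the top bar (12 mm thick, 18 mm high) of the loose green gate, about 0.3 kg: grip here. Gate axes: z up the leaf, x across it, y from hinge end to free end. Leaf y -83 to +88 mm, 130 mm high; this point is 9 mm below its top. At the start it leans on the easel, top about 0.5 rad away from the robot; it lifts out along its own z. Centre of mass about 8 mm to the hinge side.
- socket_low (a point): Middle of the underside of the gate's lower hinge socket (gate axes), 95 mm to -y and 111 mm below gate_grip: a steel block 24 x 24 mm, 20 mm high, with a 14 mm bore right through along z. Between the gate's bars (bottom bar and end stiles 12 mm thick) is a grille under 6 mm thick.
- socket_high (a point): The same point of the upper socket, 90 mm above socket_low on the same bore axis (95 mm to -y and 21 mm below gate_grip). Gate axes.
- pintle_low (a point): Foot of the fixed can bay's lower brass pintle, where socket_low comes to rest, 34 mm above the table. Pintle 10 mm in diameter, 20 mm high, the upper 7 mm tapered. Bay axes: z up, +x out of its open front (away from the robot), y along the front from hinge to latch. The closed gate's axes are along these.
- pintle_high (a point): Foot of the upper pintle, where socket_high comes to rest, 90 mm above pintle_low. Its bracket (8 mm thick, 20 mm wide) comes from the hinge post (16 mm square, 165 mm high, centre 30 mm to -y). The lower socket must pass in beneath this bracket: bring the gate in from the front (+x), raised 22 to 60 mm above its final height, then lower it. Bay axes.
- latch_spot (a point): Where keeper_crown comes to rest: level with the tops of gate bar and latch rail (154 mm up), 155 mm to +y and 8 mm to -x of the pintles. The closed gate's bar has its centre 8 mm to +x of here; the yellow fixed latch rail (10 mm thick, 14 mm high, y from -30 to +55 mm) has its centre 9 mm to -x, 6 mm clear of the gate. Latch post 61 mm to +y. Bay axes.
- bay: The grey can bay (fixed), a pen 266 mm wide (y) with 88 mm high walls at both sides and at the back (x = -130 mm), open at the front. Origin on the table; the pintle axis is at x +30, y -95 mm. A rubber rest carries the free end of the closed gate at its final height, 24 mm up.
- keeper_grip (a point): Grip point on the fin of the loose orange keeper (about 0.12 kg), an inverted U that stands on its legs at the start. Legs 50 mm long (y), 4 mm thick, 38 mm deep, 42 mm apart inside (x); crown 5 mm thick; upright fin on top 10 mm thick (x), 50 mm long (y), 42 mm high. This point is 66 mm above the feet, 19 mm below the fin's top. Symmetric: may be turned half round.
- keeper_crown (a point): Middle of the underside of the keeper's crown, 38 mm above its feet and 28 mm below keeper_grip. Keeper axes: z up, x across the legs, y along the fin.
- easel: Plywood easel (fixed), base 130 x 150 mm with its centre 15 mm to +x of the origin, which lies on the table. Its ledge carries the gate's lower edge 45 mm up; a 10 mm lip and two strips hold the lower 80 mm of the leaf, leaving the top bar free on both sides.
- jar_mid (a point): Middle of the amber jar with blue cap, 70 mm in diameter, 115 mm high, z up; leave standing.
- tin_mid (a point): Middle of the tin with red label, 74 mm in diameter, 110 mm high, z up; leave standing.
- can_a_mid (a point): Middle of the can with blue label in the bay, 66 mm in diameter, 100 mm high, z up; leave standing.
- can_b_mid (a point): Middle of the can with green label in the bay, 66 mm in diameter, 100 mm high, z up; leave standing.
Mind the look-alikes: they are no part of the job. Of the things that look like the part that bears keeper_grip, the middle-sized one is meant.

How it is judged:
By the outcome, as a careful person would: the job done as asked, in the order asked, and still so for the second after the job is handed in, with the robot touching nothing.
It also fails if it takes over 72 s, if anything falls off the work surface, if the arm or the gripper's body presses on something with over 40 N, if the wrist force passes 120 N, or if a joint passes its speed limit or range.

## Working session

There is one attempt and no reset: what is moved stays moved. The work goes in short steps, Python scripts to look and compute and a tool call to move; the robot and the scene stay as the last step left them, time stands still between calls to the robot, and variables do not carry over. Pictures are saved under pics/ and viewed, and the job is handed in when it is done.

Besides the shell and the picture viewer there is one more tool, called after ">>>" as name([rows], argument=value, ...), one row to a line, values as JSON. send_rows: Moves the arm, as the interface text tells. Its arguments: {"type":"object","properties":{"motion":{"type":"array","items":{"type":"array","items":{"type":"array","items":{"type":"number"}}}},"fingers":{"type":"number"}},"required":["motion"]}

```bash
ls; mkdir -p pics; cat > h.py <<'E'
import numpy as np, cv2
from plant import manip
def cal(n):
    c=manip.calibration(n); return np.array(c["mtx"]),np.array(c["cam_to_world"]),c
def w(n,p):
    T=cal(n)[1]; return (T@np.r_[p,1])[:3]
def proj(n,P):
    K,T,_=cal(n); p=np.linalg.inv(T)@np.r_[P,1]; q=K@np.array([p[0],-p[1],-p[2]]); return q[:2]/q[2]
def ray(n,u,v):
    K,T,_=cal(n); d=np.linalg.inv(K)@np.array([u,v,1]); d=T[:3,:3]@np.array([d[0],-d[1],-d[2]]); return T[:3,3],d/np.linalg.norm(d)
def onplane(n,u,v,z):
    o,d=ray(n,u,v); return o+d*(z-o[2])/d[2]
def save(n,f):
    im=np.array(manip.grab_frame(n)); cv2.imwrite(f"pics/{f}.png",im[:,:,::-1]); return im
def tri(obs):
    A=np.zeros((3,3));b=np.zeros(3)
    for n,u,v in obs:
        o,d=ray(n,u,v);M=np.eye(3)-np.outer(d,d);A+=M;b+=M@o
    return np.linalg.solve(A,b)
E
python3 - <<'E'
from h import *
np.set_printoptions(precision=4,suppress=True)
for n in("side","top"):
    save(n,n+"0"); K,T,c=cal(n); print(n,K,T,c.keys())
    for q in ["gate_grip","socket_low","socket_high","pintle_low","pintle_high","latch_spot","bay","keeper_grip","keeper_crown","easel","jar_mid","tin_mid","can_a_mid","can_b_mid"]:
        r=manip.landmark_of(q,n)
        print(q,[(round(x["confidence"],2),w(n,x["centre"]).round(4).tolist(),proj(n,w(n,x["centre"])).round(0).tolist()) for x in r])
print(manip.state())
E
```

```text
pics
side [[394.1703   0.     256.6253]
 [  0.     394.1703 190.789 ]
 [  0.       0.       1.    ]] [[ 0.997   0.0656 -0.0421  0.4911]
 [-0.076   0.6981 -0.712  -0.7611]
 [-0.0173  0.713   0.701   0.8526]
 [ 0.      0.      0.      1.    ]] dict_keys(['mtx', 'cam_to_world'])
gate_grip [(0.56, [0.5615, 0.2695, 0.1507], [258.0, 119.0]), (0.52, [0.5328, 0.1762, 0.1301], [251.0, 143.0])]
socket_low []
socket_high [(0.61, [0.5338, 0.1814, 0.1309], [251.0, 142.0])]
pintle_low [(0.86, [0.5433, -0.3762, 0.0333], [274.0, 335.0])]
pintle_high [(0.73, [0.5445, -0.375, 0.1239], [275.0, 314.0])]
latch_spot []
bay [(0.59, [0.5332, -0.2753, -0.0008], [265.0, 302.0])]
keeper_grip [(0.95, [0.3688, 0.112, 0.0919], [197.0, 171.0]), (0.65, [0.3647, -0.0516, 0.0454], [195.0, 224.0]), (0.58, [0.4474, 0.0098, 0.0667], [225.0, 200.0])]
keeper_crown [(0.73, [0.4439, 0.016, 0.0398], [224.0, 205.0]), (0.72, [0.3709, 0.1107, 0.0563], [199.0, 180.0]), (0.47, [0.3614, -0.0478, 0.0314], [195.0, 226.0])]
easel [(0.71, [0.4487, 0.0124, 0.0672], [225.0, 199.0]), (0.7, [0.5456, -0.3742, 0.1235], [275.0, 314.0]), (0.6
[... 1764 characters left out ...]
.0235, 0.0577], [242.0, 163.0]), (0.28, [0.4459, -0.3221, 0.0553], [371.0, 214.0])]
can_a_mid [(0.84, [0.4462, -0.3209, 0.0579], [370.0, 214.0])]
can_b_mid [(0.81, [0.4787, -0.1999, 0.0568], [325.0, 201.0])]
{'time': 1.5, 'joint_pos': array([-1.32  ,  0.0527,  1.6129,  0.    ,  1.476 , -0.119 ]), 'joint_vel': array([-0.0013, -0.    ,  0.0007, -0.0002,  0.0003, -0.0013]), 'joint_efforts': array([ -0.    , -39.3675, -37.0449,  -0.0001,   0.0005,  -0.    ]), 'tool_pos': array([ 0.2259, -0.5827,  0.2313]), 'tool_rot': array([ 0.13  ,  0.6951,  0.13  , -0.6951]), 'contact_force': array([-0.3379, -0.1926, -0.4025]), 'ft_torque': array([0.0024, 0.0698, 0.0052]), 'gripper_width': 0.9979129224813851}
```

View images.

View pics/side0.png

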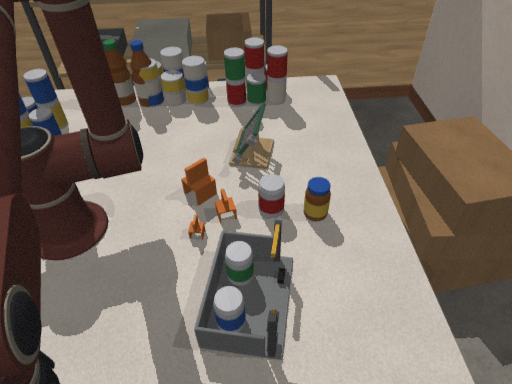

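View pics/top0.png

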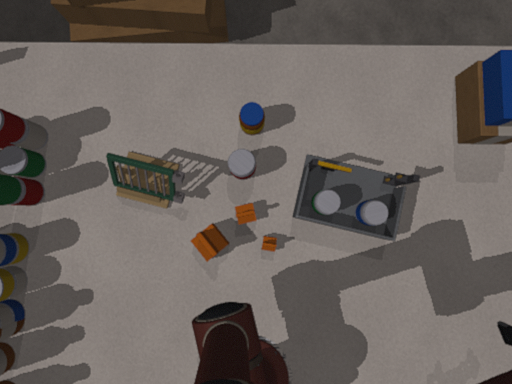

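```bash
python3 - <<'E'
import cv2
a=cv2.imread('pics/side0.png');b=cv2.imread('pics/top0.png')
cv2.imwrite('pics/c1.png',cv2.resize(a[90:240,150:350],None,fx=4,fy=4,interpolation=2)) 
cv2.imwrite('pics/c2.png',cv2.resize(a[225:375,190:390],None,fx=4,fy=4,interpolation=2))
cv2.imwrite('pics/c3.png',cv2.resize(b[130:280,100:300],None,fx=4,fy=4,interpolation=2))
cv2.imwrite('pics/c4.png',cv2.resize(b[130:280,270:470],None,fx=4,fy=4,interpolation=2))
E
```

```text
(no output)
```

View pics/c1.png

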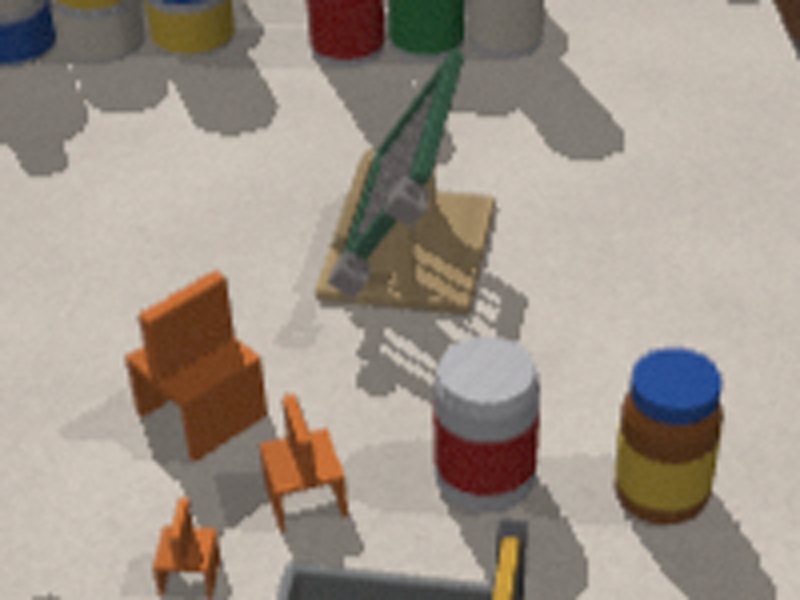

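View pics/c2.png

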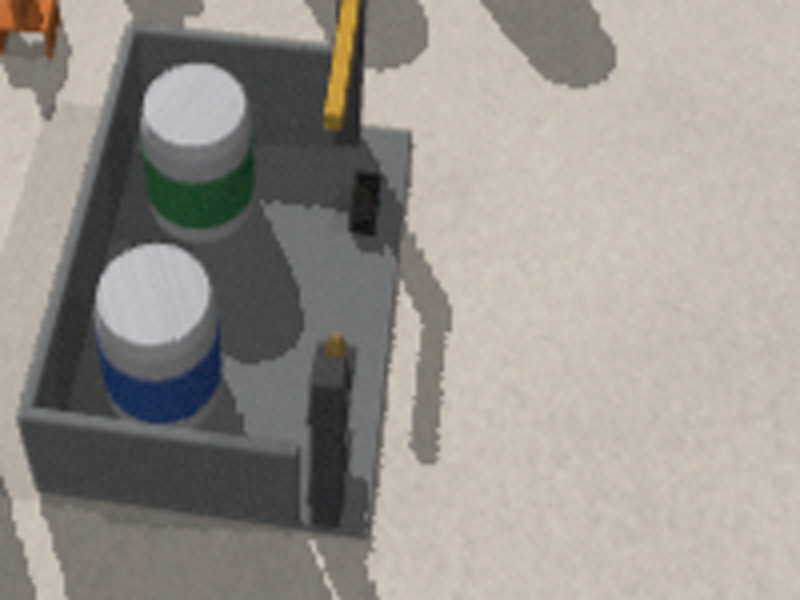

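View pics/c3.png

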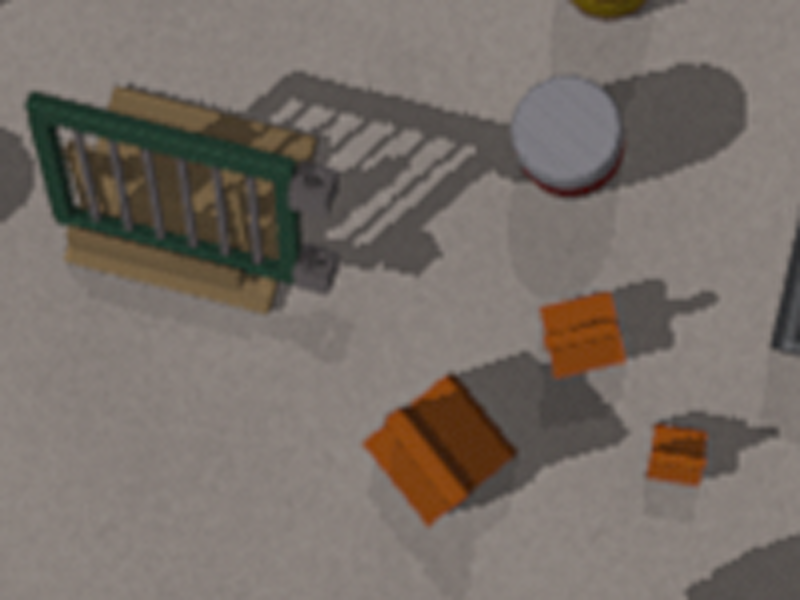

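View pics/c4.png

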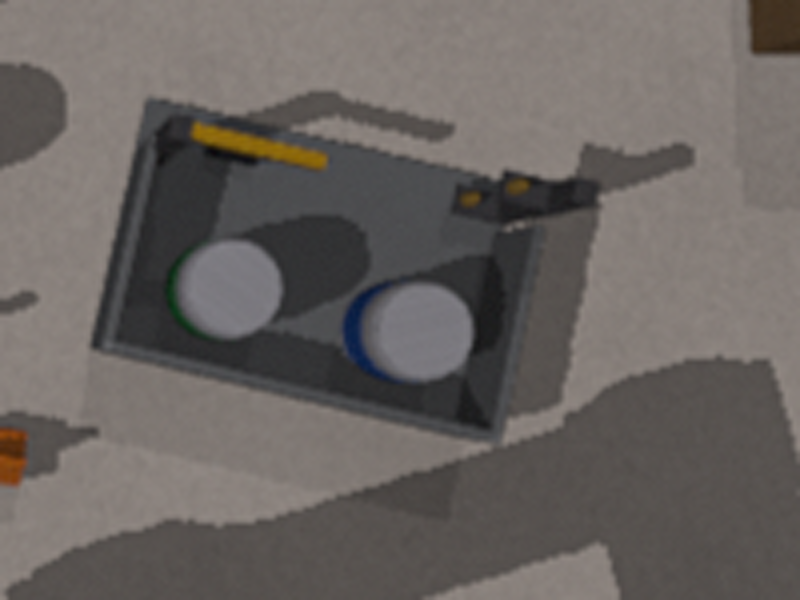

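```bash
python3 - <<'E'
import cv2
a=cv2.imread('pics/side0.png');b=cv2.imread('pics/top0.png')
def c(im,x0,y0,wd,ht,s,f):
    o=cv2.resize(im[y0:y0+ht,x0:x0+wd],None,fx=s,fy=s,interpolation=2)
    o=cv2.convertScaleAbs(o,alpha=1.4,beta=15)
    for x in range(0,wd,10): cv2.putText(o,str(x0+x),(x*s,10),0,.35,(0,0,255),1); cv2.line(o,(x*s,12),(x*s,18),(0,0,255),1)
    for y in range(10,ht,10): cv2.putText(o,str(y0+y),(0,y*s+4),0,.35,(0,0,255),1); 
    cv2.imwrite('pics/'+f,o)
c(b,100,145,100,70,8,'d1.png'); c(a,225,100,60,75,8,'d2.png')
c(b,290,150,130,95,6,'d3.png'); c(a,195,220,105,140,4,'d4.png')
E
```

```text
(no output)
```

View pics/d1.png

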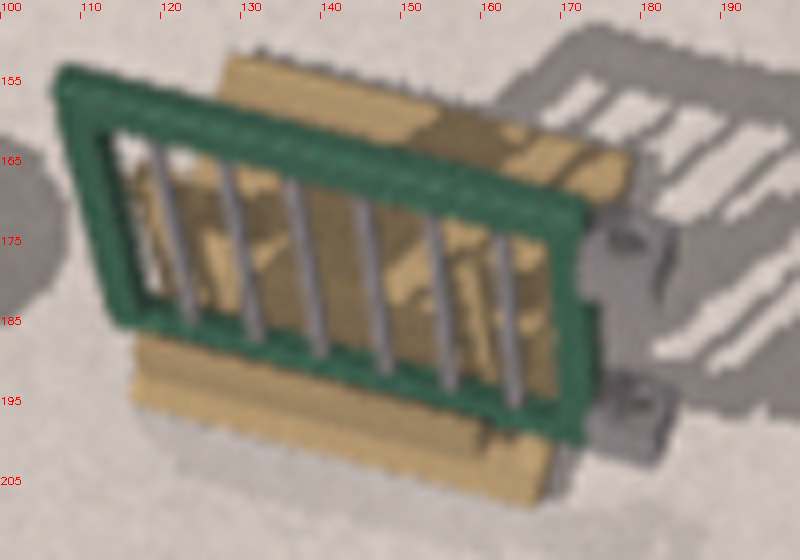

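View pics/d2.png

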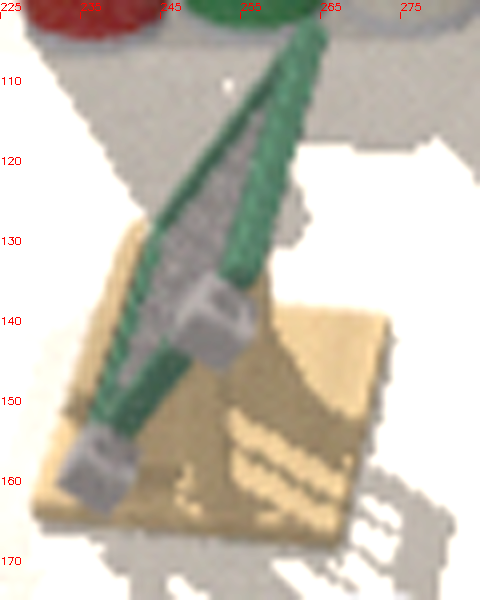

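View pics/d3.png

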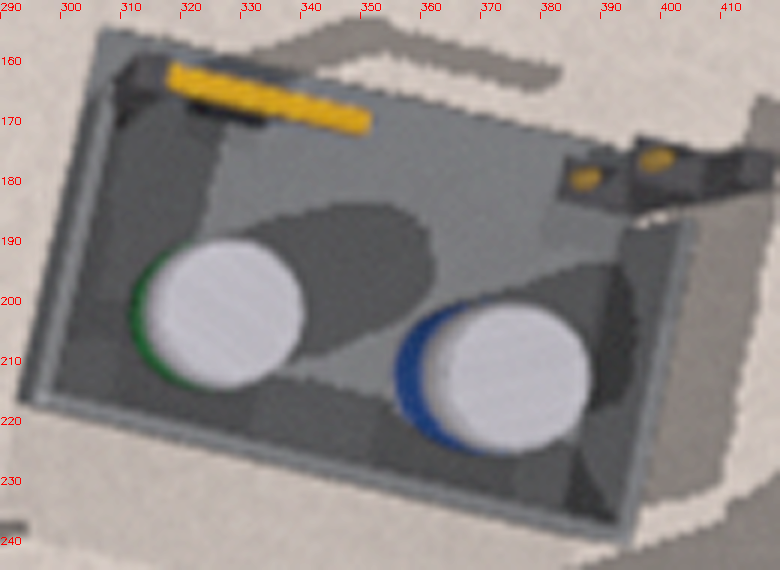

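View pics/d4.png

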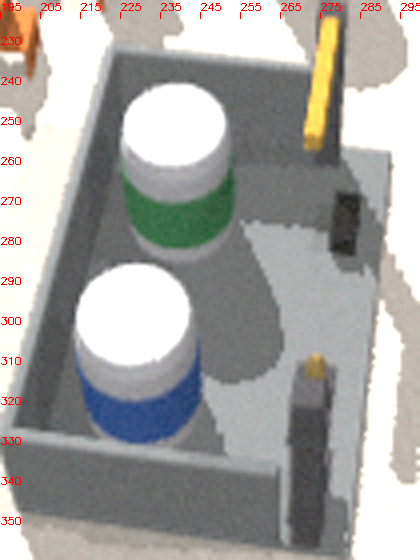

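```bash
cat > fit.py <<'E'
from h import *
from scipy.optimize import least_squares
from scipy.spatial.transform import Rotation as R
np.set_printoptions(precision=4,suppress=True)
def Rz(a): return R.from_euler('z',a).as_matrix()
def bayp(p,P): return np.r_[p[0],p[1],0]+Rz(p[2])@np.array(P)/1000
B=[("top",(398,176.3),(30,-95,140)),("top",(386,179.3),(30,-95,51)),("side",(274,309.5),(30,-95,142)),
("top",(351.5,170),(13,30,154)),("top",(318,162.3),(13,115,154)),
("side",(273.5,256.5),(13,30,151)),("side",(278.2,223.5),(13,115,154)),
("top",(386.5,179.5),(30,-95,34)),("side",(274,335),(30,-95,34)),("top",(348,184),(0,0,0)),("side",(265,302),(0,0,0)),("side",(275,314),(30,-95,124))]
f=lambda p:np.concatenate([proj(n,bayp(p,P))-uv for n,uv,P in B])
s=least_squares(f,[.532,-.276,-.23],loss='soft_l1'); print("bay",s.x); print(f(s.x).reshape(-1,2))
for P in [(30,-95,34),(30,-95,124),(22,60,154),(30,0,145)]: print(P,bayp(s.x,P))
def gp(p,P): return p[:3]+Rz(p[3])@R.from_euler('yx',[p[4],p[5]]).as_matrix()@np.array(P)/1000
G=[("top",(107.2,152.7),(6,88,9)),("top",(115.2,186),(-6,88,-121)),("top",(172,200.5),(-6,-83,-121)),("top",(178.5,174.8),(0,-95,-1)),("top",(180.5,195.2),(0,-95,-91)),
("side",(258,119),(0,0,0)),("top",(141,164),(0,0,0)),("top",(180,198),(0,-95,-111)),("side",(251,142),(0,-95,-21)),("top",(179,178),(0,-95,-21)),("side",(264,101.5),(0,88,9)),("side",(236,157),(0,-95,-101))]
g=lambda p:np.concatenate([proj(n,gp(p,P))-uv for n,uv,P in G])
t=least_squares(g,[.562,.271,.147,-.24,.5,0],loss='soft_l1'); print("gate",t.x); print(g(t.x).reshape(-1,2))
print("bottom z",gp(t.x,(0,0,-121)))
st=manip.state(); print(st["tool_pos"],R.from_quat(np.roll(st["tool_rot"],-1)).as_matrix())
E
python3 fit.py
```

```text
bay [ 0.5339 -0.2752 -0.2245]
[[ 2.8079 -1.161 ]
 [ 2.7093 -0.8526]
 [-0.2727 -0.0533]
 [ 0.1421 -0.4043]
 [-0.1416 -0.6146]
 [-0.7435 -2.1313]
 [-1.0784  0.5419]
 [ 0.1231 -0.4821]
 [-0.9269 -0.448 ]
 [-0.2425 -1.3347]
 [ 0.1666 -0.3439]
 [-1.3905 -0.0341]]
(30, -95, 34) [ 0.542  -0.3745  0.034 ]
(30, -95, 124) [ 0.542  -0.3745  0.124 ]
(22, 60, 154) [ 0.5687 -0.2216  0.154 ]
(30, 0, 145) [ 0.5632 -0.2819  0.145 ]
gate [ 0.5622  0.2689  0.1521 -0.2324  0.5553 -0.01  ]
[[ 0.1678 -0.79  ]
 [-0.983   0.0946]
 [ 3.1613  0.6227]
 [-0.0153 -1.0614]
 [-0.7165 -1.0125]
 [ 0.1266 -0.2152]
 [ 0.2538  0.4042]
 [ 0.048   0.3531]
 [-1.3522 -0.6258]
 [-0.2103  0.5413]
 [-0.3296  0.3391]
 [ 0.8974  0.9047]]
bottom z [0.4999 0.2826 0.0493]
[ 0.2259 -0.5827  0.2313] [[ 0.      0.3615 -0.9324]
 [ 0.     -0.9324 -0.3615]
 [-1.     -0.     -0.    ]]
```

```bash
sed -i 's/(398,176.3)/(399.5,176.3)/; s/(386,179.3)/(387.7,179.7)/; s/(351.5,170)/(351.8,170.2)/; s/(318,162.3)/(317.8,162.7)/; s/("top",(172,200.5),(-6,-83,-121)),//' fit.py; python3 fit.py
```

```text
bay [ 0.5337 -0.2754 -0.2223]
[[ 1.3643 -1.1496]
 [ 1.061  -1.2422]
 [-0.279   0.0126]
 [-0.1093 -0.4794]
 [ 0.0894 -0.8157]
 [-0.8786 -2.0782]
 [-1.2857  0.5803]
 [ 0.174  -0.4718]
 [-0.9327 -0.385 ]
 [-0.1857 -1.2469]
 [ 0.0691 -0.2766]
 [-1.3966  0.0313]]
(30, -95, 34) [ 0.542  -0.3746  0.034 ]
(30, -95, 124) [ 0.542  -0.3746  0.124 ]
(22, 60, 154) [ 0.5684 -0.2217  0.154 ]
(30, 0, 145) [ 0.5629 -0.282   0.145 ]
gate [ 0.5621  0.2685  0.1525 -0.2317  0.5569 -0.0183]
[[ 0.3229 -0.6971]
 [-0.5547  0.3028]
 [ 0.0223 -1.0807]
 [-0.4555 -0.9056]
 [ 0.0884 -0.2722]
 [ 0.3308  0.4382]
 [ 0.3545  0.4858]
 [-1.4005 -0.8606]
 [-0.1202  0.5517]
 [-0.3743  0.4632]
 [ 0.7685  0.7951]]
bottom z [0.4994 0.2814 0.0498]
[ 0.2259 -0.5827  0.2313] [[ 0.      0.3615 -0.9324]
 [ 0.     -0.9324 -0.3615]
 [-1.     -0.     -0.    ]]
```

>>> send_rows([
  [[2.6,3.1,0.7,0,0,0.08],[2.6,3.1,0.7,0,0,0.08],[2.6,3.1,0.7,0,0,0.08],[2.6,3.1,0.7,0,0,0.08],[2.6,3.1,0.7,0,0,0.08],[2.6,3.1,0.7,0,0,0.08],[2.6,3.1,0.7,0,0,0.08],[2.6,3.1,0.7,0,0,0.08],[2.6,3.1,0.7,0,0,0.08],[2.6,3.1,0.7,0,0,0.08],[2.6,3.1,0.7,0,0,0.08],[2.6,3.1,0.7,0,0,0.08]],
], fingers=0)

```text
time: 2.5
tool_pos: [0.5389, -0.2089, 0.3159]
tool_rot: [0.438, 0.556, 0.437, -0.556]
contact_force: [0.5, -0.2, 1.1]
gripper_width: 1.001
```

>>> send_rows([
  [[0.5,3.9,-0.6,0.0101,0.0428,0],[0.5,3.9,-0.6,0.0101,0.0428,0],[0.5,3.9,-0.6,0.0101,0.0428,0],[0.5,3.9,-0.6,0.0101,0.0428,0],[0.5,3.9,-0.6,0.0101,0.0428,0],[0.5,3.9,-0.6,0.0101,0.0428,0],[0.5,3.9,-0.6,0.0101,0.0428,0],[0.5,3.9,-0.6,0.0101,0.0428,0],[0.5,3.9,-0.6,0.0101,0.0428,0],[0.5,3.9,-0.6,0.0101,0.0428,0],[0.5,3.9,-0.6,0.0101,0.0428,0],[0.5,3.9,-0.6,0.0101,0.0428,0]],
])

```text
time: 3.5
tool_pos: [0.598, 0.2593, 0.2431]
tool_rot: [-0.277, -0.422, -0.566, 0.653]
contact_force: [0.8, -0.7, -0.2]
gripper_width: 1.004
```

```bash
cat >> h.py <<'E'
from scipy.spatial.transform import Rotation as R
def pose():
    s=manip.state(); return np.array(s["tool_pos"]),R.from_quat(np.roll(s["tool_rot"],-1)).as_matrix(),s
def target(G,yaw,lean,along,roll=0,d=0.019):
    # TCP for gate-like frame at G, tool x=-z, tool y=+x; 'along' = retreat along own z
    M=R.from_euler('z',yaw).as_matrix()@R.from_euler('yx',[lean,roll]).as_matrix()
    Rt=np.column_stack([-M[:,2],M[:,0],-M[:,1]])
    return np.array(G)+(along-d)*M[:,2],Rt
def delta(G,yaw,lean,along,roll=0):
    p,Rc,s=pose(); q,Rt=target(G,yaw,lean,along,roll)
    print("t",round(s["time"],2),"pos",p,"F",np.array(s["contact_force"]).round(1),"w",round(s["gripper_width"],3))
    print("d cm",(q-p)*100,"rot",R.from_matrix(Rt@Rc.T).as_rotvec())
np.set_printoptions(precision=4,suppress=True)
E
python3 - <<'E'
from h import *
G=[.5615,.270,.149]
delta(G,-.232,.53,.08); delta(G,-.232,.53,0)
save("top","top1");save("side","side1")
E
python3 - <<'E'
import cv2
a=cv2.imread('pics/side1.png');b=cv2.imread('pics/top1.png')
import numpy as np
cv2.imwrite('pics/e1.png',np.hstack([cv2.resize(a[60:200,180:315],None,fx=3,fy=3),cv2.resize(b[110:250,80:210],None,fx=3,fy=3)]))
E
```

```text
t 3.5 pos [0.598  0.2593 0.2431] F [ 0.8 -0.7 -0.2] w 1.004
d cm [-0.6466  0.3642 -4.1444] rot [ 0.0049 -0.0005  0.0075]
t 3.5 pos [0.598  0.2593 0.2431] F [ 0.8 -0.7 -0.2] w 1.004
d cm [ -4.5826   1.294  -11.0469] rot [ 0.0049 -0.0005  0.0075]
```

View pics/e1.png

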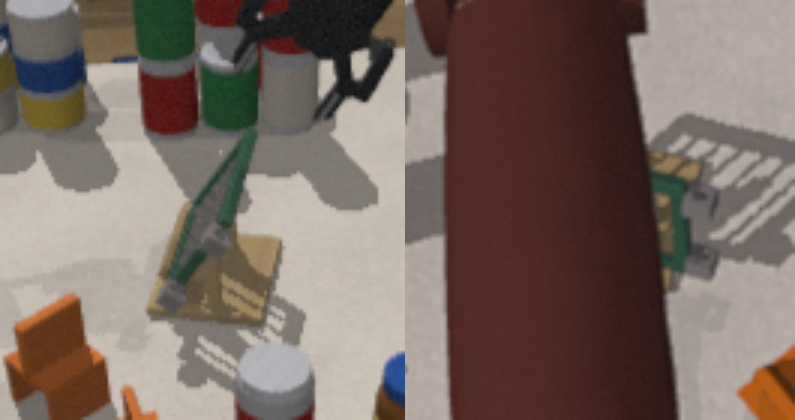

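>>> send_rows([
  [[-0.65,0.21,-1.9,0.0025,0,0.0035],[-0.65,0.21,-1.9,0.0025,0,0.004],[-0.65,0.21,-1.9,0,0,0],[-0.65,0.21,-1.9,0,0,0]],
])

```text
time: 3.93
tool_pos: [0.5719, 0.2653, 0.1668]
tool_rot: [-0.279, -0.421, -0.568, 0.65]
contact_force: [0.2, 0.4, 0.4]
gripper_width: 1.004
```

```bash
python3 - <<'E'
from h import *
delta([.5615,.270,.149],-.232,.53,0)
a=save("side","side2"); cv2.imwrite('pics/e2.png',cv2.resize(a[60:180,195:315,::-1],None,fx=5,fy=5))
E
```

```text
t 3.93 pos [0.5719 0.2653 0.1668] F [0.2 0.4 0.4] w 1.004
d cm [-1.9717  0.6894 -3.417 ] rot [0.0002 0.0023 0.0005]
```

View pics/e2.png

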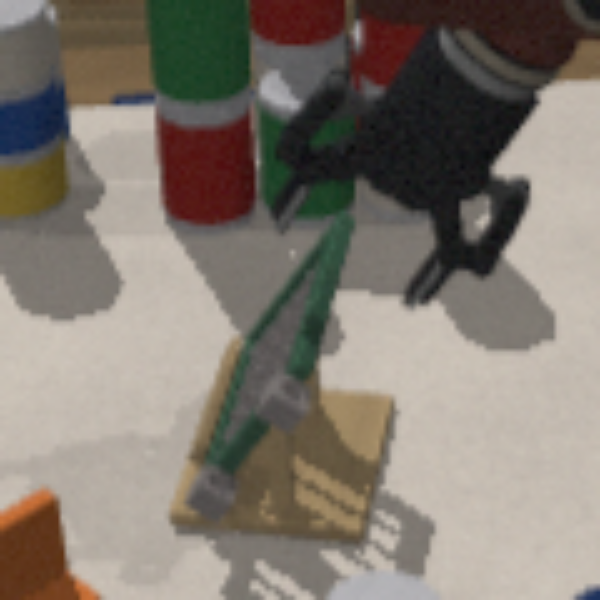

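>>> send_rows([
  [[-0.66,0.23,-1.14,0,0,0],[-0.66,0.23,-1.14,0,0,0],[-0.65,0.23,-1.14,0,0,0],[0,0,0,0,0,0]],
])

```text
time: 4.32
tool_pos: [0.55, 0.2726, 0.1308]
tool_rot: [-0.278, -0.419, -0.569, 0.651]
contact_force: [-0.4, 1.0, -0.4]
gripper_width: 1.001
```

```bash
python3 - <<'E'
from h import *
delta([.5615,.270,.149],-.232,.53,0)
a=save("side","side3"); cv2.imwrite('pics/e3.png',cv2.resize(a[60:180,195:315,::-1],None,fx=5,fy=5))
E
```

```text
t 4.32 pos [0.55   0.2726 0.1308] F [-0.4  1.  -0.4] w 1.001
d cm [ 0.2146 -0.0365  0.1813] rot [ 0.001  -0.0026 -0.0003]
```

View pics/e3.png

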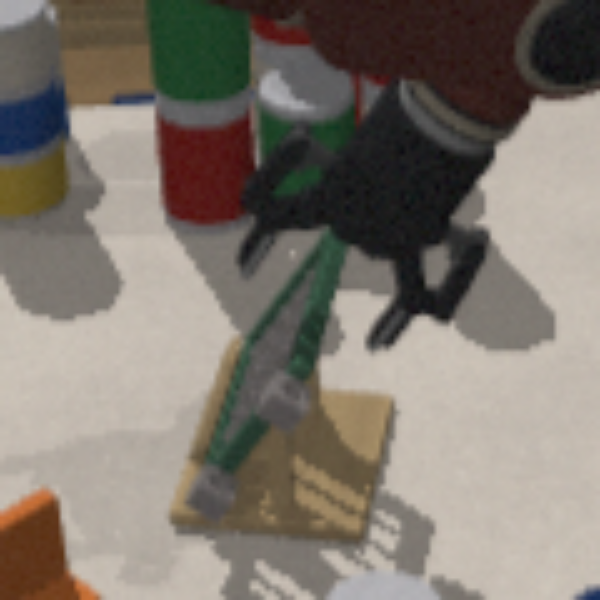

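>>> send_rows([
  [[0.2,-0.04,0.17,0,0,0],[0,0,0,0,0,0],[0,0,0,0,0,0],[0,0,0,0,0,0],[0,0,0,0,0,0],[0,0,0,0,0,0],[0,0,0,0,0,0],[0,0,0,0,0,0]],
], fingers=1)

```text
time: 5.03
tool_pos: [0.5543, 0.2722, 0.1353]
tool_rot: [-0.278, -0.421, -0.569, 0.65]
contact_force: [0.6, -0.3, 2.4]
gripper_width: 0.13
```

```bash
python3 - <<'E'
from h import *
delta([.5615,.270,.149],-.232,.53,0)
a=save("side","side4"); cv2.imwrite('pics/e4.png',cv2.resize(a[60:180,195:315,::-1],None,fx=5,fy=5))
E
```

```text
t 5.03 pos [0.5543 0.2722 0.1353] F [ 0.6 -0.3  2.4] w 0.13
d cm [-0.2112 -0.0026 -0.273 ] rot [-0.0002  0.0011  0.0004]
```

View pics/e4.png

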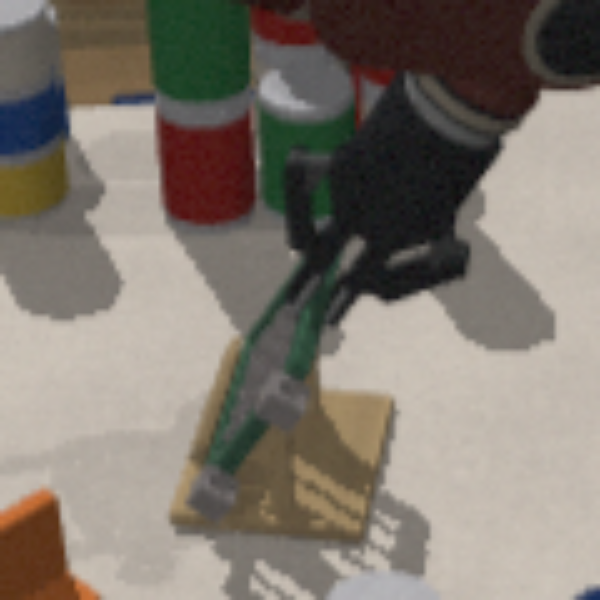

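>>> send_rows([
  [[0.49,-0.12,0.86,0,0,0],[0.98,-0.23,1.73,0,0,0],[0.98,-0.23,1.73,0,0,0],[1.23,-0.29,2.16,0,0,0],[1.23,-0.29,2.16,0,0,0],[1.23,-0.29,2.16,0,0,0],[0.49,-0.12,0.86,0,0,0],[0,0,0,0,0,0]],
])

```text
time: 5.75
tool_pos: [0.6226, 0.2562, 0.2539]
tool_rot: [-0.28, -0.423, -0.568, 0.649]
contact_force: [0.4, 0.3, -1.8]
gripper_width: 0.13
```

```bash
python3 - <<'E'
from h import *
delta([.5615,.270,.149],-.232,.53,.133)
a=save("side","side5"); cv2.imwrite('pics/e5.png',cv2.resize(a[0:200,150:350,::-1],None,fx=3,fy=3))
E
```

```text
t 5.75 pos [0.6226 0.2562 0.2539] F [ 0.4  0.3 -1.8] w 0.13
d cm [-0.5039  0.0585 -0.6586] rot [-0.0007  0.0069  0.0012]
```

View pics/e5.png

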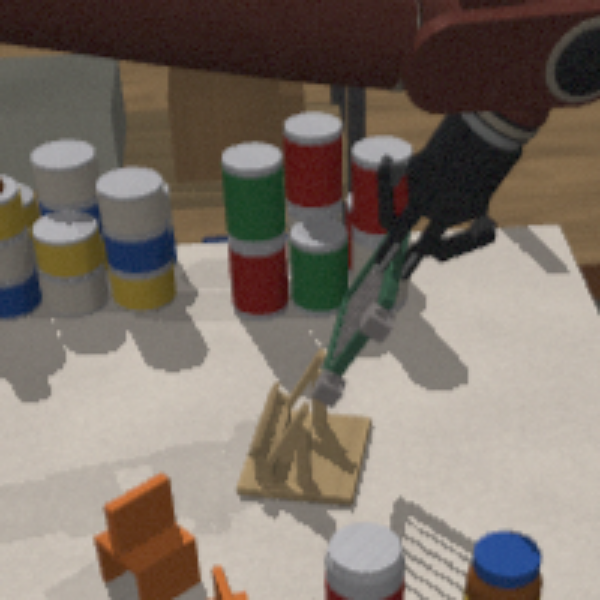

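>>> send_rows([
  [[0.2,-0.5,1.4,-0.0101,-0.0428,0],[0.3,-1.0,1.8,-0.0101,-0.0428,0],[0.4,-1.6,1.8,-0.0101,-0.0428,0],[0.5,-2.2,1.4,-0.0101,-0.0428,0],[0.5,-2.8,0.8,-0.0101,-0.0428,0],[0.5,-3.3,0.2,-0.0101,-0.0428,0],[0.5,-3.3,0,-0.0101,-0.0428,0],[0.5,-3.3,0,-0.0101,-0.0428,0],[0.5,-3.3,0,-0.0101,-0.0428,0],[0.5,-3.3,0,-0.0101,-0.0428,0],[0.5,-3.3,0,-0.0101,-0.0428,0],[0.5,-3.3,0,-0.0101,-0.0428,0]],
])

```text
time: 6.8
tool_pos: [0.6731, -0.0563, 0.3222]
tool_rot: [-0.438, -0.554, -0.44, 0.555]
contact_force: [-0.1, 0.6, -3.0]
gripper_width: 0.13
```

>>> send_rows([
  [[0.3,-3.3,0,0,0,0.005],[0.3,-3.3,0,0,0,0.005],[0.2,-3.3,0,0,0,0],[0,-3.3,0,0,0,0],[0,-3.3,0,0,0,0],[0,-3.0,0,0,0,0],[0,-2.4,-0.5,0,0,0],[0,-1.6,-1,0,0,0],[0,-0.8,-1,0,0,0],[0,0,-1,0,0,0],[0,0,-0.5,0,0,0],[0,0,0,0,0,0]],
])

```text
time: 7.8
tool_pos: [0.6817, -0.2963, 0.2816]
tool_rot: [-0.44, -0.551, -0.444, 0.553]
contact_force: [0.1, 0.5, -2.6]
gripper_width: 0.125
```

```bash
python3 - <<'E'
from h import *
delta([.680,-.308,.245],-.222,0,0)
a=save("side","side6");b=save("top","top6")
for n in("side","top"):
    for q in ["gate_grip","socket_low","socket_high","pintle_low","pintle_high"]:
        r=manip.landmark_of(q,n)
        print(n,q,[(round(x["confidence"],2),w(n,x["centre"]).round(4).tolist(),proj(n,w(n,x["centre"])).round(1).tolist()) for x in r[:2]])
E
```

```text
t 7.8 pos [ 0.6817 -0.2963  0.2816] F [ 0.1  0.5 -2.6] w 0.125
d cm [-0.1725 -1.1738 -5.5649] rot [-0.0041 -0.0057 -0.0016]
side gate_grip [(0.75, [0.6819, -0.2998, 0.301], [346.4, 222.8]), (0.47, [0.4797, -0.1968, 0.0545], [240.0, 263.0])]
side socket_low [(0.78, [0.6603, -0.3841, 0.1867], [337.1, 297.3])]
side socket_high [(0.64, [0.6628, -0.388, 0.2743], [345.4, 272.5])]
side pintle_low [(0.57, [0.5474, -0.3747, 0.033], [275.5, 334.6]), (0.26, [0.5682, -0.2233, 0.1572], [278.3, 242.8])]
side pintle_high []
top gate_grip [(0.52, [0.4436, 0.0161, 0.0662], [244.3, 213.7])]
top socket_low [(0.67, [0.5669, -0.2167, 0.1565], [338.7, 163.9]), (0.37, [0.6984, -0.0027, 0.0586], [252.2, 120.1])]
top socket_high [(0.68, [0.6627, -0.3909, 0.2784], [430.5, 113.4])]
top pintle_low []
top pintle_high []
```

View pics/side6.png

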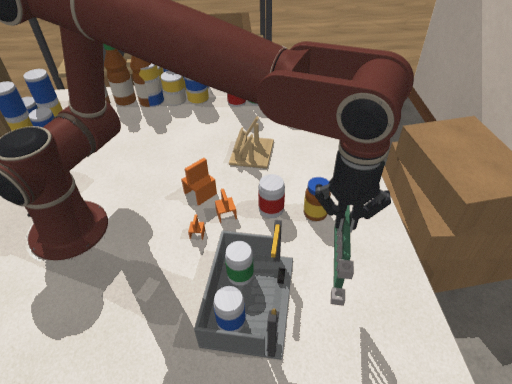

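View pics/top6.png

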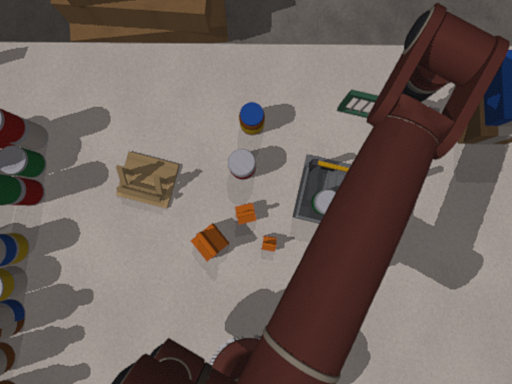

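```bash
cat > crop.py <<'E'
import cv2
def c(im,x0,y0,wd,ht,s,f,al=1.4):
    o=cv2.resize(im[y0:y0+ht,x0:x0+wd],None,fx=s,fy=s,interpolation=2)
    o=cv2.convertScaleAbs(o,alpha=al,beta=15)
    for x in range(0,wd,10): cv2.putText(o,str(x0+x),(x*s,10),0,.35,(0,0,255),1); cv2.line(o,(x*s,12),(x*s,18),(0,0,255),1)
    for y in range(10,ht,10): cv2.putText(o,str(y0+y),(0,y*s+4),0,.35,(0,0,255),1); 
    cv2.imwrite('pics/'+f,o)
E
python3 - <<'E'
from crop import *
c(cv2.imread('pics/top6.png'),335,85,105,45,7,'f1.png'); c(cv2.imread('pics/side6.png'),325,205,40,100,6,'f2.png')
c(cv2.imread('pics/side0.png'),255,295,40,60,10,'f3.png',1.8)
c(cv2.imread('pics/top0.png'),375,165,50,25,14,'f4.png',1.8)
E
```

```text
(no output)
```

View pics/f1.png

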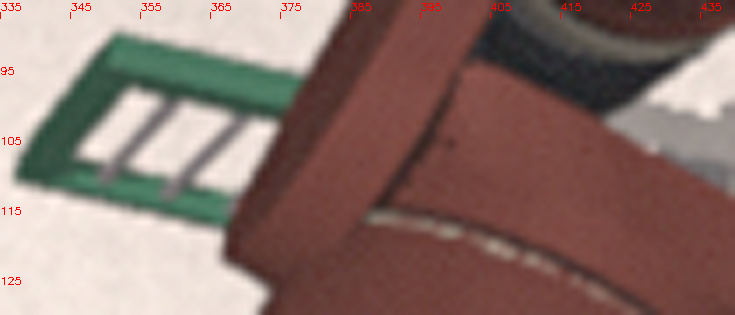

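View pics/f2.png

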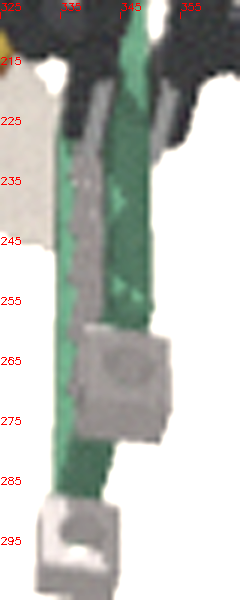

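View pics/f3.png

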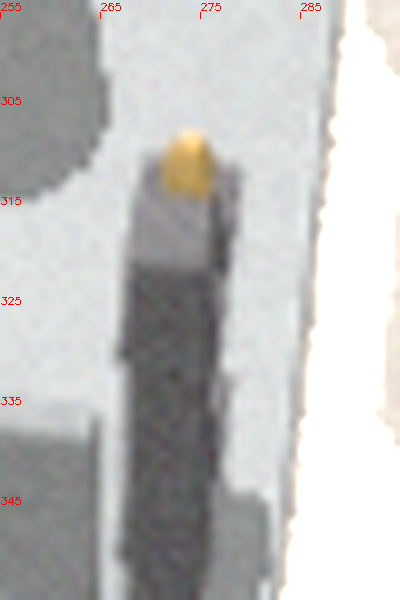

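View pics/f4.png

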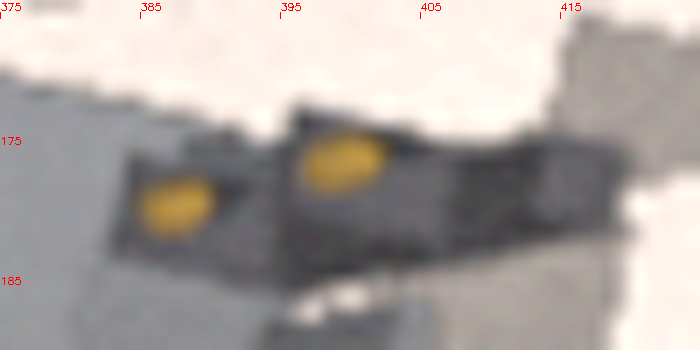

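```bash
sed -i 's/("top",(399.5,176.3),(30,-95,140))/("top",(399.5,176.4),(30,-95,134))/; s/("top",(387.7,179.7),(30,-95,51))/("top",(387.6,179.7),(30,-95,44))/; s/("side",(274,309.5),(30,-95,142))/("side",(273.7,311.3),(30,-95,134))/' fit.py
cat > fit2.py <<'E'
from fit import *
print('-----')
G=[("side",(345.8,266),(0,-95,-1)),("side",(339.2,293),(0,-95,-91)),("top",(351.9,89.7),(6,88,9)),("top",(337.1,110.4),(-6,88,-121)),
("side",(346.4,222.8),(0,0,0)),("side",(337.1,297.3),(0,-95,-111)),("side",(345.4,272.5),(0,-95,-21))]
p0,Rt,_=pose(); M=np.column_stack([Rt[:,1],-Rt[:,2],-Rt[:,0]])
def gq(p,P): return p[:3]+M@R.from_rotvec(p[3:]).as_matrix()@np.array(P)/1000
wt=np.r_[1/.03,1/.01,1/.01]*np.array([1,1,1])
def g(p): 
    e=[proj(n,gq(p,P))-uv for n,uv,P in G]
    # line constraint
    a,b=proj("top",gq(p,(6,88,9))),proj("top",gq(p,(6,0,9))); t=(b-a)/np.linalg.norm(b-a); v=np.array((378.6,95.7))-a
    return np.concatenate(e+[[t[0]*v[1]-t[1]*v[0]],p[3:]*wt])
t=least_squares(g,np.r_[p0+[0,0,.019],0,0,0],loss='soft_l1'); 
print("gate",t.x,"off in gate axes mm",M.T@(t.x[:3]-p0)*1000); print(g(t.x)[:14].reshape(-1,2),g(t.x)[14:])
print("sockets",gq(t.x,(0,-95,-111)),gq(t.x,(0,-95,-21)), "M",M)
E
python3 fit2.py
```

```text
bay [ 0.5336 -0.2755 -0.2229]
[[ 0.5305 -0.9676]
 [ 0.3399 -0.9681]
 [-0.0755  0.3003]
 [-0.0561 -0.4683]
 [ 0.1468 -0.8244]
 [-0.8843 -2.0286]
 [-1.2692  0.6258]
 [ 0.2198 -0.4352]
 [-0.973  -0.3262]
 [-0.1436 -1.2318]
 [ 0.0563 -0.2306]
 [-1.4401  0.0924]]
(30, -95, 34) [ 0.5419 -0.3748  0.034 ]
(30, -95, 124) [ 0.5419 -0.3748  0.124 ]
(22, 60, 154) [ 0.5683 -0.2218  0.154 ]
(30, 0, 145) [ 0.5629 -0.2821  0.145 ]
gate [ 0.5621  0.2685  0.1525 -0.2317  0.5569 -0.0183]
[[ 0.3229 -0.6971]
 [-0.5547  0.3028]
 [ 0.0223 -1.0807]
 [-0.4555 -0.9056]
 [ 0.0884 -0.2722]
 [ 0.3308  0.4382]
 [ 0.3545  0.4858]
 [-1.4005 -0.8606]
 [-0.1202  0.5517]
 [-0.3743  0.4632]
 [ 0.7685  0.7951]]
bottom z [0.4994 0.2814 0.0498]
[ 0.6825 -0.2986  0.2856] [[-0.0007  0.9754 -0.2203]
 [ 0.0005 -0.2203 -0.9754]
 [-1.     -0.0008 -0.0003]]
-----
gate [ 0.6805 -0.2974  0.3002  0.016   0.0006  0.0042] off in gate axes mm [-2.245   0.638  14.6195]
[[ 0.2268 -0.2018]
 [-0.1953  0.5125]
 [-0.1295 -0.9632]
 [-0.3504  0.0762]
 [-1.1267 -0.6356]
 [ 0.5099  1.7176]
 [-1.049  -0.0876]] [0.788  0.5319 0.0617 0.4191]
sockets [ 0.6602 -0.3884  0.1877] [ 0.66   -0.3898  0.2777] M [[ 0.9754  0.2203  0.0007]
 [-0.2203  0.9754 -0.0005]
 [-0.0008  0.0003  1.    ]]
```

>>> send_rows([
  [[0,0,0,0,0,0],[0,0,0,0,0,0]],
])

```text
time: 8.57
tool_pos: [0.6824, -0.2986, 0.2854]
tool_rot: [-0.441, -0.552, -0.442, 0.552]
contact_force: [-0.7, 0.4, -3.3]
gripper_width: 0.127
```

```bash
python3 - <<'E'
from h import *
for i in range(4):
    p,_,s=pose(); print(s["time"],p,s["joint_pos"]); manip.grab_frame("top")
E
```

```text
8.5667 [ 0.6824 -0.2986  0.2854] [-0.5122  0.3082  1.236   0.0001  1.5987 -0.2901]
8.6167 [ 0.6824 -0.2986  0.2853] [-0.5123  0.3082  1.236   0.0001  1.5987 -0.2901]
8.6667 [ 0.6825 -0.2986  0.2853] [-0.5122  0.3082  1.236   0.0001  1.5987 -0.2901]
8.7167 [ 0.6825 -0.2986  0.2853] [-0.5122  0.3082  1.236   0.0001  1.5987 -0.2901]
```

>>> send_rows([
  [[0,0,-1.4,0,0,0],[0,0,-2.0,0,0,0],[-0.5,0,-2.0,0,0,0],[-1.0,0,-2.0,0,0,0],[-1.1,0.1,-2.0,0,0,0],[-1.1,0,-1.4,0,0,0],[-0.9,0,-0.6,0,0,0],[-0.5,0,0,0,0,0],[0,0,0,0,0,0],[0,0,0,0,0,0],[0,0,0,0,0,0]],
])

```text
time: 9.68
tool_pos: [0.6325, -0.2979, 0.1728]
tool_rot: [0.442, 0.553, 0.441, -0.552]
contact_force: [-0.5, -0.2, -3.2]
gripper_width: 0.126
```

```bash
python3 - <<'E'
from h import *
from crop import c
delta([.6312,-.2976,.190],-.2229,0,0)
a=save("side","side7");b=save("top","top7")
delta([.6312,-.2976,.190],-.2229,0,0)
for n in("side","top"):
    for q in ["gate_grip","socket_low","socket_high","pintle_low","pintle_high"]:
        r=manip.landmark_of(q,n)
        print(n,q,[(round(x["confidence"],2),w(n,x["centre"]).round(4).tolist(),proj(n,w(n,x["centre"])).round(1).tolist()) for x in r[:2]])
c(a[:,:,::-1],255,235,75,110,6,'g1.png'); c(b[:,:,::-1],320,100,115,95,6,'g2.png')
E
```

```text
t 9.68 pos [ 0.6325 -0.2979  0.1728] F [-0.5 -0.2 -3.2] w 0.126
d cm [-0.1318  0.0318 -0.1845] rot [ 0.0006  0.0014 -0.0009]
t 9.78 pos [ 0.6325 -0.2978  0.1727] F [-0.3 -0.9 -2.4] w 0.125
d cm [-0.1256  0.022  -0.1686] rot [ 0.0005  0.001  -0.0011]
side gate_grip [(0.86, [0.6333, -0.3011, 0.1904], [315.0, 260.8]), (0.71, [0.5407, -0.3738, 0.1244], [272.9, 313.6])]
side socket_low [(0.66, [0.6078, -0.3903, 0.0749], [305.8, 330.2])]
side socket_high [(0.57, [0.6147, -0.3892, 0.1669], [312.7, 306.9])]
side pintle_low [(0.65, [0.5441, -0.373, 0.0323], [273.9, 334.2])]
side pintle_high [(0.75, [0.5432, -0.3738, 0.1257], [274.2, 313.2])]
top gate_grip [(0.85, [0.635, -0.2944, 0.187], [373.6, 134.2]), (0.16, [0.7022, 0.0011, 0.0557], [250.9, 119.0])]
top socket_low [(0.56, [0.7023, -0.0002, 0.058], [251.3, 118.7])]
top socket_high [(0.68, [0.6096, -0.3918, 0.1666], [411.2, 146.5])]
top pintle_low []
top pintle_high []
```

View pics/g1.png

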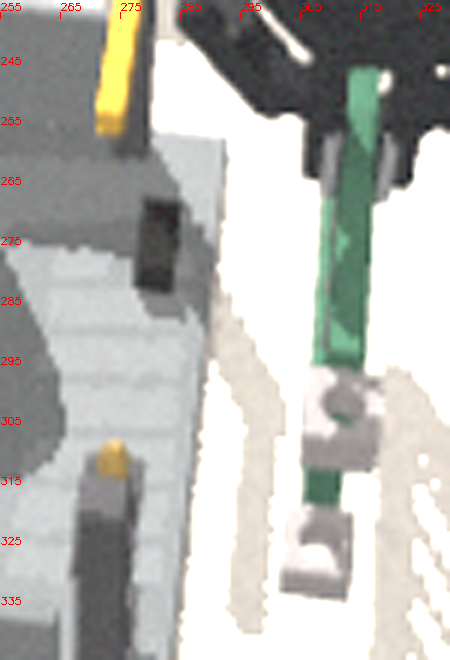

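View pics/g2.png

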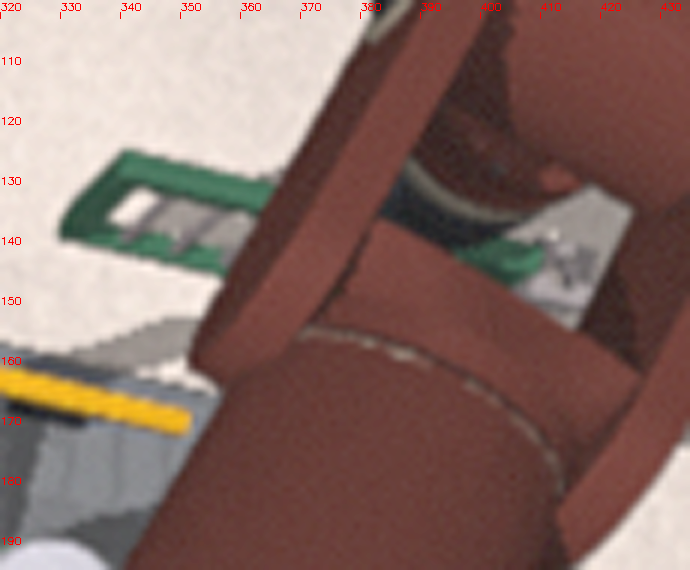

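```bash
sed -i 's/^G=\[("side",(345.8.*$/G=[("side",(312.3,302.3),(0,-95,-1)),("side",(308.3,326.1),(0,-95,-91)),("top",(341.3,125),(6,88,9)),("top",(330.3,139.5),(-6,88,-121)),/; s/^("side",(346.4.*$/("side",(315,260.8),(0,0,0)),("side",(305.8,330.2),(0,-95,-111)),("side",(312.7,306.9),(0,-95,-21)),("top",(411.2,146.5),(0,-95,-21)),("top",(373.6,134.2),(0,0,0))]/; s/(378.6,95.7)/(365.8,130.3)/; s/:14\]/:18]/; s/\[14:\]/[18:]/' fit2.py; python3 fit2.py | sed -n '/-----/,$p'
```

```text
-----
gate [ 0.6324 -0.2981  0.1871 -0.0192  0.0031  0.0005] off in gate axes mm [ 1.0535 -0.3749 15.7568]
[[-0.1819 -0.1581]
 [-0.0374 -0.3068]
 [-1.0194 -1.1054]
 [-0.4783  0.1225]
 [-0.7741 -0.2138]
 [ 1.6858  0.3581]
 [-1.4938  0.8361]
 [-0.0647 -0.814 ]
 [ 1.5558  1.0687]] [ 0.6867 -0.6385  0.3091  0.0484]
sockets [ 0.6106 -0.3927  0.0779] [ 0.6114 -0.3911  0.1679] M [[ 0.9755  0.2202  0.0011]
 [-0.2202  0.9755 -0.0007]
 [-0.0013  0.0004  1.    ]]
```

>>> send_rows([
  [[-0.7,0.16,0,0,0,0],[-1.2,0.28,0,0,0,0],[-1.4,0.33,0,0,0,0],[-1.4,0.33,0,0,0,0],[-1.2,0.28,0,0,0,0],[-0.7,0.16,0,0,0,0],[-0.3,0.08,0,0,0,0],[0,0,0,0,0,0],[0,0,0,0,0,0],[0,0,0,0,0,0]],
])

```text
time: 11.12
tool_pos: [0.563, -0.2815, 0.1716]
tool_rot: [-0.441, -0.552, -0.442, 0.552]
contact_force: [0.0, 0.6, -3.3]
gripper_width: 0.129
```

```bash
python3 - <<'E'
from h import *
from crop import c
delta([.5629,-.2821,.190],-.2229,0,0)
a=save("side","side8");b=save("top","top8")
delta([.5629,-.2821,.190],-.2229,0,0)
for n in("side","top"):
    for q in ["gate_grip","socket_low","socket_high","pintle_low","pintle_high"]:
        r=manip.landmark_of(q,n)
        print(n,q,[(round(x["confidence"],2),w(n,x["centre"]).round(4).tolist(),proj(n,w(n,x["centre"])).round(1).tolist()) for x in r[:2]])
c(a[:,:,::-1],245,265,60,80,8,'h1.png'); c(b[:,:,::-1],300,100,130,100,6,'h2.png')
E
```

```text
t 11.12 pos [ 0.563  -0.2815  0.1716] F [ 0.   0.6 -3.3] w 0.129
d cm [-0.0072 -0.0583 -0.0584] rot [-0.0004 -0.0005 -0.0009]
t 11.22 pos [ 0.5629 -0.2814  0.1714] F [ 0.4 -0.3 -2.1] w 0.128
d cm [-0.0025 -0.0665 -0.0412] rot [-0.0006 -0.0008 -0.001 ]
side gate_grip [(0.63, [0.5616, -0.283, 0.1903], [278.8, 256.1])]
side socket_low [(0.63, [0.5382, -0.3728, 0.0756], [271.4, 324.8])]
side socket_high [(0.81, [0.5457, -0.3723, 0.1666], [275.7, 301.8]), (0.54, [0.5634, -0.2823, 0.1933], [279.7, 254.9])]
side pintle_low [(0.91, [0.5421, -0.3761, 0.0308], [273.2, 335.9])]
side pintle_high [(0.91, [0.5427, -0.3734, 0.1227], [273.9, 313.8])]
top gate_grip [(0.63, [0.5623, -0.2818, 0.1843], [368.5, 164.5]), (0.61, [0.448, 0.0144, 0.0437], [245.1, 212.1])]
top socket_low [(0.61, [0.5395, -0.3697, 0.0733], [389.7, 178.6])]
top socket_high [(0.74, [0.5405, -0.3752, 0.1632], [404.6, 174.8]), (0.66, [0.5643, -0.28, 0.1855], [367.9, 163.6])]
top pintle_low [(0.88, [0.5402, -0.374, 0.0366], [386.8, 179.6])]
top pintle_high [(0.97, [0.5423, -0.3732, 0.1249], [398.1, 175.6]), (0.18, [0.4439, 0.0158, 0.0652], [244.4, 213.6])]
```

View pics/h1.png

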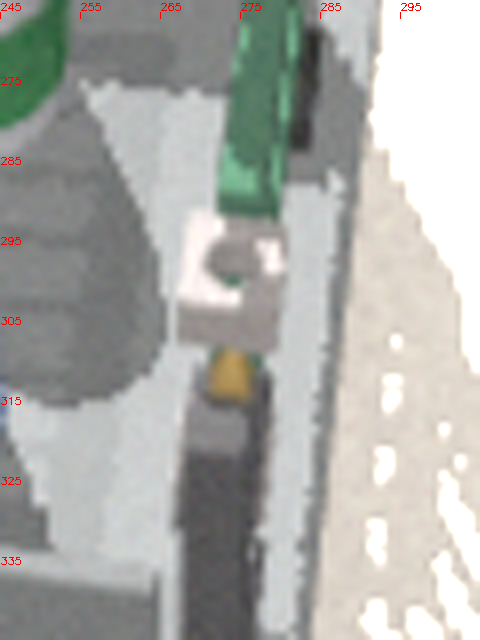

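View pics/h2.png

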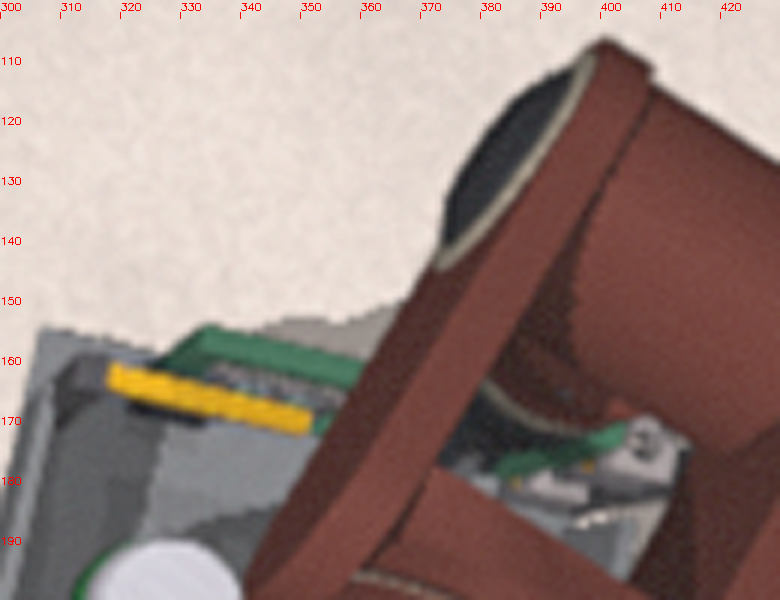

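```bash
python3 - <<'E'
from h import *
for P in [(.5419,-.3748)]:
  for z in (.134,.184,.187,.190): print(z,proj("side",[*P,z]),proj("top",[*P,z]))
E
```

```text
0.134 [273.6318 311.6129] [400.0417 175.4279]
0.184 [273.9729 298.45  ] [407.7599 173.3216]
0.187 [273.9944 297.6208] [408.2492 173.1881]
0.19 [274.016  296.7869] [408.7416 173.0537]
```

>>> send_rows([
  [[-0.1,0,-0.4,0,0,0],[0,0,-0.7,0,0,0],[0,0,-0.5,0,0,0],[0,0,-0.3,0,0,0],[0,0,-0.3,0,0,0],[0,0,-0.2,0,0,0],[0,0,0,0,0,0],[0,0,0,0,0,0]],
])

```text
time: 12.38
tool_pos: [0.5615, -0.2813, 0.1474]
tool_rot: [-0.441, -0.552, -0.442, 0.552]
contact_force: [-0.9, -0.1, -2.9]
gripper_width: 0.127
```

```bash
python3 - <<'E'
from h import *
from crop import c
delta([.5629,-.2821,.145],-.2229,0,0)
a=save("side","side9");b=save("top","top9")
c(a[:,:,::-1],245,265,60,80,8,'i1.png'); c(b[:,:,::-1],370,150,60,50,10,'i2.png')
E
```

```text
t 12.38 pos [ 0.5615 -0.2813  0.1474] F [-0.9 -0.1 -2.9] w 0.127
d cm [ 0.1384 -0.0767 -2.1355] rot [-0.0007 -0.0011 -0.0008]
```

View pics/i1.png

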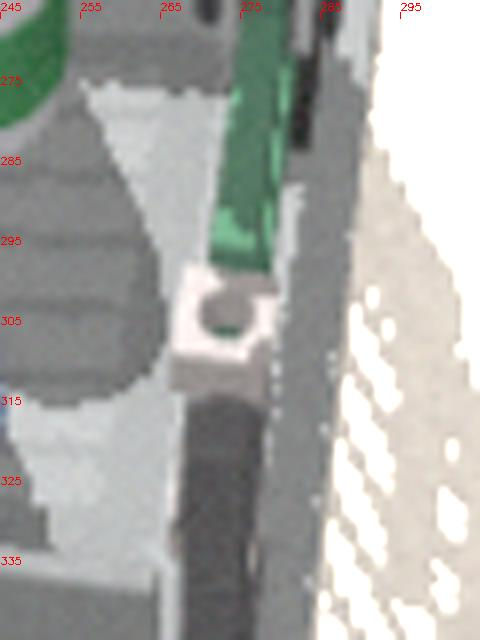

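View pics/i2.png

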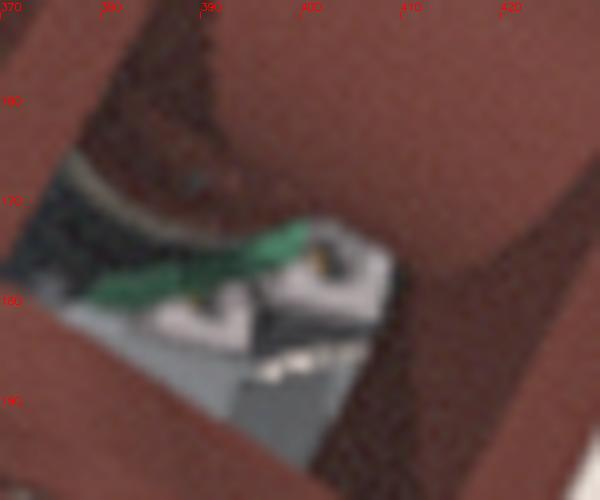

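>>> send_rows([
  [[0,0,-0.2,0,0,0],[0,0,-0.2,0,0,0],[0,0,-0.2,0,0,0],[0,0,0,0,0,0],[0,0,0,0,0,0]],
])

```text
time: 12.9
tool_pos: [0.5617, -0.2816, 0.1414]
tool_rot: [-0.441, -0.552, -0.442, 0.552]
contact_force: [1.3, -1.7, -3.1]
gripper_width: 0.13
```

>>> send_rows([
  [[0,0,-0.2,0,0,0],[0,0,-0.2,0,0,0],[0,0,-0.1,0,0,0],[0,0,0,0,0,0],[0,0,0,0,0,0]],
])

```text
time: 13.32
tool_pos: [0.5616, -0.2816, 0.1364]
tool_rot: [-0.441, -0.552, -0.442, 0.553]
contact_force: [1.4, -2.2, -2.4]
gripper_width: 0.13
```

```bash
python3 - <<'E'
from h import *
p,Rm,s=pose(); print(s["contact_force"],s["ft_torque"],p)
from crop import c
a=save("side","side10");b=save("top","top10")
c(a[:,:,::-1],245,265,60,80,8,'i1.png'); c(b[:,:,::-1],370,150,60,50,10,'i2.png')
E
```

```text
[ 1.426  -2.184  -2.4323] [-0.4255 -0.3848  0.2188] [ 0.5616 -0.2816  0.1364]
```

View pics/i2.png

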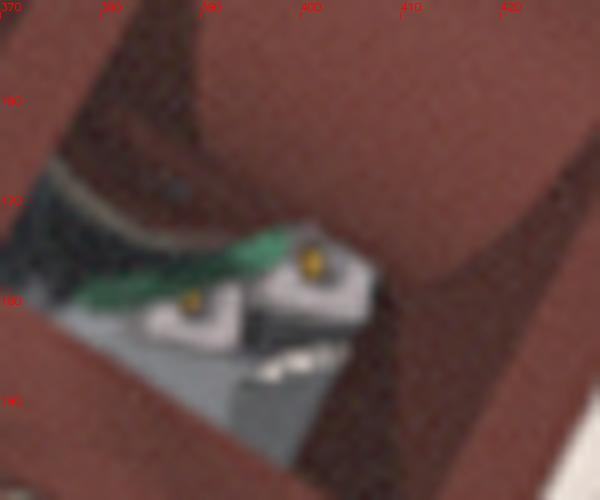

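>>> send_rows([
  [[0.05,-0.1,0,0,0,0],[0,0,-0.2,0,0,0],[0,0,-0.2,0,0,0],[0,0,0,0,0,0],[0,0,0,0,0,0]],
])

```text
time: 13.83
tool_pos: [0.5617, -0.2822, 0.1319]
tool_rot: [-0.441, -0.552, -0.442, 0.553]
contact_force: [0.4, -1.4, -3.1]
gripper_width: 0.124
```

>>> send_rows([
  [[0,0,-0.2,0,0,0],[0,0,-0.2,0,0,0],[0,0,0,0,0,0],[0,0,0,0,0,0]],
])

```text
time: 14.17
tool_pos: [0.5623, -0.2822, 0.1293]
tool_rot: [0.441, 0.552, 0.442, -0.552]
contact_force: [0.0, 2.4, 2.8]
gripper_width: 0.126
```

>>> send_rows([
  [[0,0,-0.1,0,0,0],[0,0,-0.1,0,0,0],[0,0,0,0,0,0],[0,0,0,0,0,0]],
])

```text
time: 14.5
tool_pos: [0.5627, -0.2823, 0.1293]
tool_rot: [0.442, 0.552, 0.442, -0.552]
contact_force: [-2.7, 4.6, 9.8]
gripper_width: 0.126
```

```bash
python3 - <<'E'
from h import *
p,Rm,s=pose(); print(s["contact_force"],s["ft_torque"],p)
from crop import c
a=save("side","side11");b=save("top","top11")
c(a[:,:,::-1],245,215,60,130,6,'i1.png'); c(b[:,:,::-1],300,145,120,60,6,'i2.png')
for P in [(30,-95,34),(30,-95,54),(30,-95,124),(30,-95,144),(30,0,145),(30,0,154)]:
    pass
for n in("side","top"):
    for q in ["gate_grip","socket_low","socket_high"]:
        r=manip.landmark_of(q,n)
        print(n,q,[(round(x["confidence"],2),w(n,x["centre"]).round(4).tolist(),proj(n,w(n,x["centre"])).round(1).tolist()) for x in r[:2]])
E
```

```text
[-2.7471  4.5806  9.8032] [ 0.4409  0.644  -0.0525] [ 0.5627 -0.2823  0.1293]
side gate_grip []
side socket_low [(0.69, [0.5402, -0.3744, 0.0367], [272.3, 334.0]), (0.28, [0.5445, -0.3746, 0.1237], [274.8, 314.0])]
side socket_high [(0.63, [0.5436, -0.3755, 0.1259], [274.5, 313.9]), (0.26, [0.4529, -0.3176, 0.0578], [230.3, 308.2])]
top gate_grip [(0.68, [0.563, -0.2793, 0.1421], [362.7, 166.4]), (0.62, [0.6999, -0.0009, 0.0578], [251.6, 119.6])]
top socket_low [(0.83, [0.5407, -0.374, 0.0352], [386.6, 179.4])]
top socket_high [(0.7, [0.5439, -0.373, 0.127], [398.3, 174.9])]
```

View pics/i1.png

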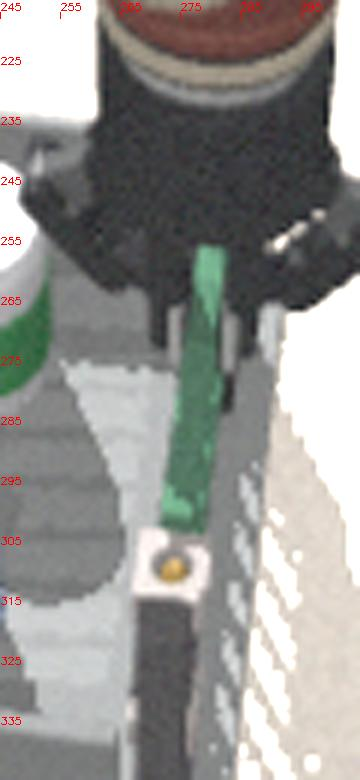

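View pics/i2.png

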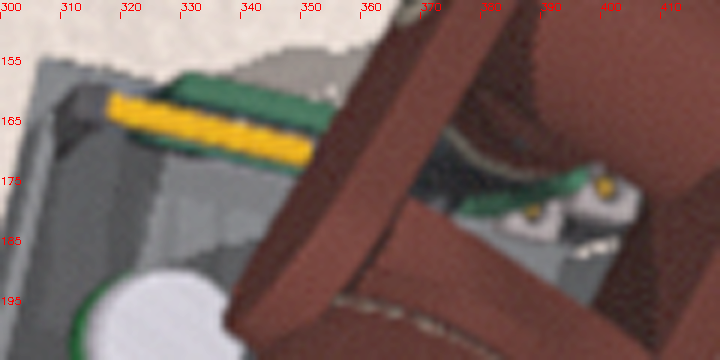

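>>> send_rows([
  [[0,0,0.1,0,0,0],[0,0,0,0,0,0],[0,0,0,0,0,0],[0,0,0,0,0,0],[0,0,0,0,0,0],[0,0,0,0,0,0]],
], fingers=0.4)

```text
time: 15.4
tool_pos: [0.5618, -0.2823, 0.127]
tool_rot: [-0.441, -0.552, -0.442, 0.553]
contact_force: [-0.3, -0.0, 0.4]
gripper_width: 0.6
```

```bash
python3 - <<'E'
from h import *
p,Rm,s=pose(); print(s["contact_force"],p,s["gripper_width"])
from crop import c
a=save("side","side12")
c(a[:,:,::-1],225,215,90,130,6,'i1.png')
E
```

```text
[-0.267  -0.0051  0.3697] [ 0.5618 -0.2823  0.127 ] 0.600431821327563
```

View pics/i1.png

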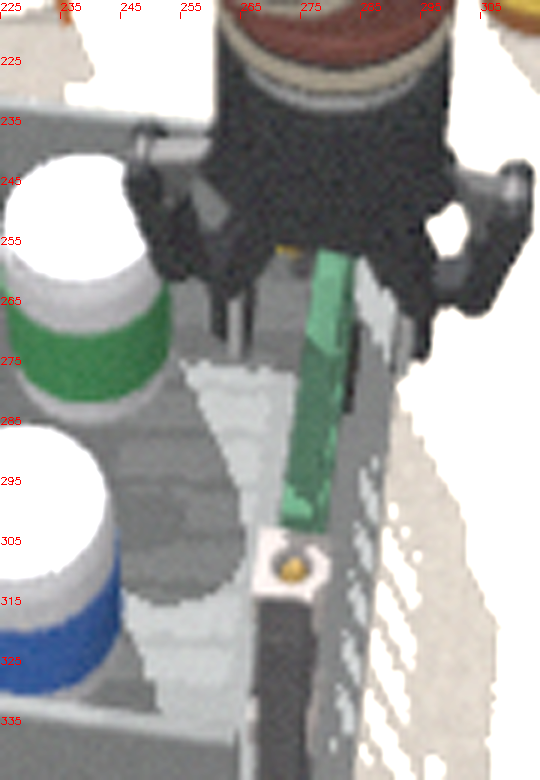

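>>> send_rows([
  [[0,0,0.8,0,0,0],[0,0,2.0,0,0,0],[0,0,2.5,0,0,0],[0,0,2.5,0,0,0],[-0.5,1.0,2.0,0,0,0],[-1.0,2.6,1.0,0,0,0.055],[-1.0,2.6,0,0,0,0.055],[-1.0,2.6,0,0,0,0.055],[-1.0,2.6,0,0,0,0.055],[-1.0,2.6,0,0,0,0.055],[0,0,0,0,0,0],[0,0,0,0,0,0]],
])

```text
time: 16.45
tool_pos: [0.507, -0.1416, 0.2363]
tool_rot: [0.514, 0.486, 0.513, -0.486]
contact_force: [0.1, -0.4, 0.1]
gripper_width: 0.602
```

```bash
python3 - <<'E'
from h import *
from crop import c
p,Rm,s=pose(); print(s["time"],s["contact_force"],p,s["gripper_width"])
a=save("side","side13");b=save("top","top13")
c(cv2.imread('pics/top0.png'),225,195,50,35,14,'k1.png'); c(cv2.imread('pics/side0.png'),205,180,45,45,13,'k2.png')
E
```

```text
16.45 [ 0.0569 -0.3778  0.1194] [ 0.507  -0.1416  0.2363] 0.6024673742113257
```

View pics/k1.png

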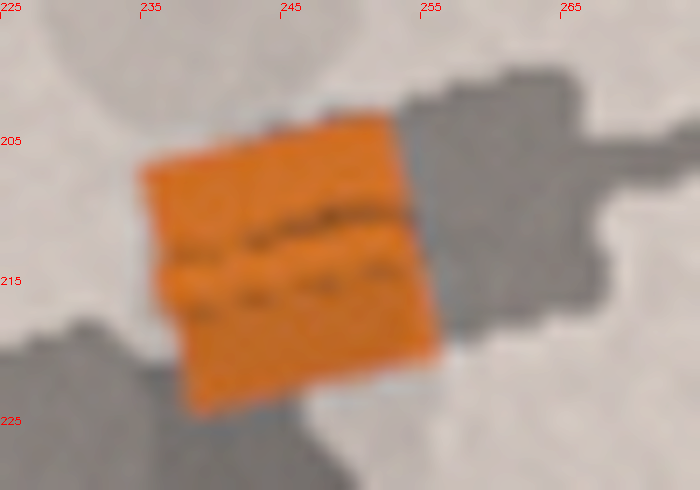

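View pics/k2.png

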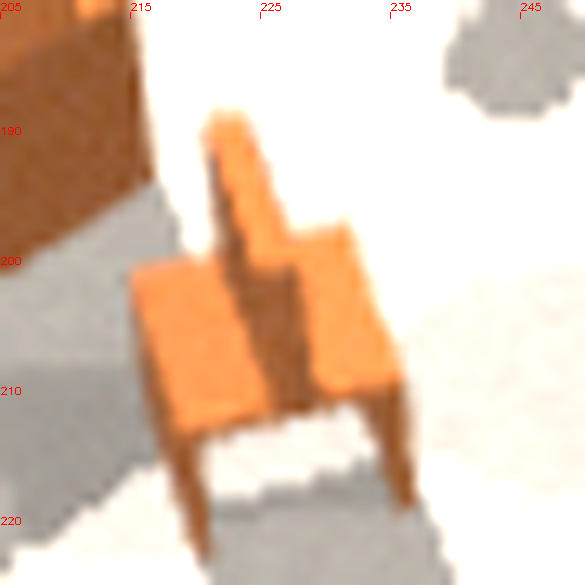

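View pics/side13.png

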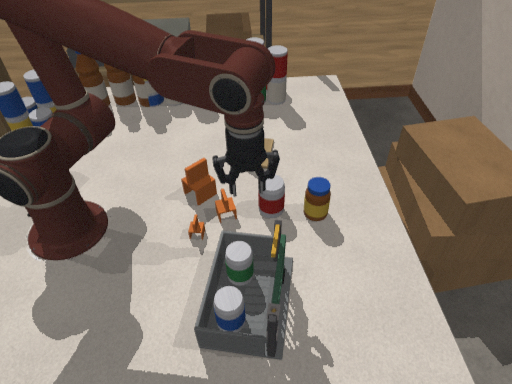

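```bash
python3 - <<'E'
from h import *
P=[onplane("top",u,v,.043) for u,v in [(235,206.6),(253,202.9),(256.4,220.1),(239,224.4)]]
S=[onplane("side",u,v,.043) for u,v in [(205+130/13,180+270/13),(205+350/13,180+222/13),(205+402/13,180+378/13),(205+178/13,180+432/13)]]
for Q in(P,S):
    Q=np.array(Q); print(Q[:,:2],Q.mean(0),[np.linalg.norm(Q[i]-Q[i-1]).round(4) for i in range(4)],[np.degrees(np.arctan2(*(Q[i]-Q[i-1])[[1,0]])).round(1) for i in range(4)])
F=[onplane("side",205+u/13,180+v/13,.085) for u,v in [(225,120),(270,258)]]
print("fin",F,np.linalg.norm(F[0]-F[1]),np.degrees(np.arctan2(*(F[0]-F[1])[[1,0]])))
E
```

```text
[[ 0.4626  0.0421]
 [ 0.473  -0.0067]
 [ 0.4266 -0.0163]
 [ 0.4146  0.0307]] [0.4442 0.0125 0.043 ] [np.float64(0.0493), np.float64(0.0499), np.float64(0.0474), np.float64(0.0485)] [np.float64(13.4), np.float64(-77.9), np.float64(-168.3), np.float64(104.3)]
[[ 0.4179  0.0317]
 [ 0.4668  0.0421]
 [ 0.4765 -0.0062]
 [ 0.4281 -0.0175]] [0.4473 0.0125 0.043 ] [np.float64(0.0503), np.float64(0.0499), np.float64(0.0493), np.float64(0.0496)] [np.float64(101.7), np.float64(12.0), np.float64(-78.7), np.float64(-166.8)]
fin [array([0.4422, 0.0337, 0.085 ]), array([ 0.451 , -0.0086,  0.085 ])] 0.04326316944125721 101.75621423358126
```

```bash
python3 - <<'E'
from h import *
delta([.446,.0125,.066],.217,0,.10)
E
```

```text
t 16.55 pos [ 0.5073 -0.1429  0.236 ] F [0.1 0.2 0.4] w 0.601
d cm [-6.1329 15.5373 -8.9004] rot [ 0.0005 -0.0003  0.1647]
```

>>> send_rows([
  [[-0.6,1.5,-0.5,0,0,0.02],[-1.0,2.6,-1.0,0,0,0.03],[-1.2,3.1,-1.5,0,0,0.03],[-1.2,3.1,-1.7,0,0,0.03],[-1.1,2.7,-1.7,0,0,0.03],[-0.7,1.7,-1.5,0,0,0.025],[-0.33,0.84,-1.0,0,0,0],[0,0,0,0,0,0],[0,0,0,0,0,0],[0,0,0,0,0,0]],
], fingers=0.2)

```text
time: 17.38
tool_pos: [0.4471, 0.0119, 0.1477]
tool_rot: [0.551, 0.443, 0.551, -0.443]
contact_force: [0.4, -0.4, 0.4]
gripper_width: 0.797
```

```bash
python3 - <<'E'
from h import *
from crop import c
delta([.446,.0125,.066],.217,0,.0)
a=save("side","side14"); c(a[:,:,::-1],170,110,110,120,5,'l1.png')
E
```

```text
t 17.38 pos [0.4471 0.0119 0.1477] F [ 0.4 -0.4  0.4] w 0.797
d cm [ -0.1056   0.0634 -10.0688] rot [0.0006 0.0007 0.0008]
```

View pics/l1.png

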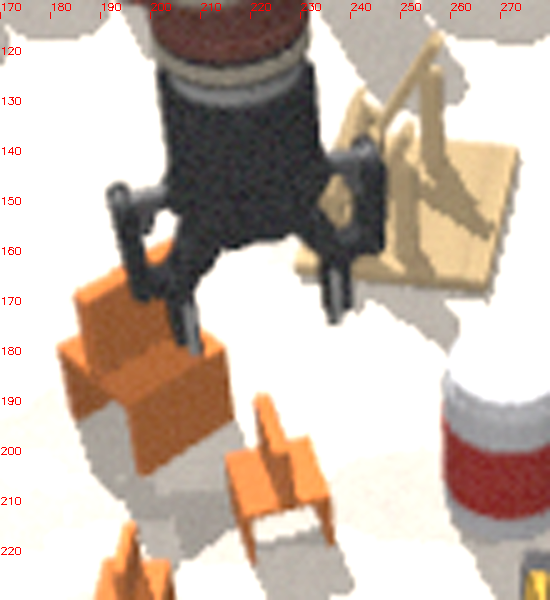

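>>> send_rows([
  [[-0.1,0.06,-1.2,0,0,0],[0,0,-2.0,0,0,0],[0,0,-2.0,0,0,0],[0,0,-2.0,0,0,0],[0,0,-1.6,0,0,0],[0,0,-0.9,0,0,0],[0,0,-0.3,0,0,0],[0,0,0,0,0,0],[0,0,0,0,0,0]],
])

```text
time: 18.18
tool_pos: [0.4455, 0.0134, 0.0472]
tool_rot: [0.551, 0.443, 0.551, -0.443]
contact_force: [-0.2, 0.1, 0.4]
gripper_width: 0.802
```

```bash
python3 - <<'E'
from h import *
from crop import c
delta([.446,.0125,.066],.217,0,.0)
a=save("side","side15"); c(a[:,:,::-1],170,110,110,120,5,'l2.png')
E
```

```text
t 18.18 pos [0.4455 0.0134 0.0472] F [-0.2  0.1  0.4] w 0.802
d cm [ 0.0537 -0.0884 -0.0182] rot [ 0.      0.0001 -0.0006]
```

View pics/l2.png

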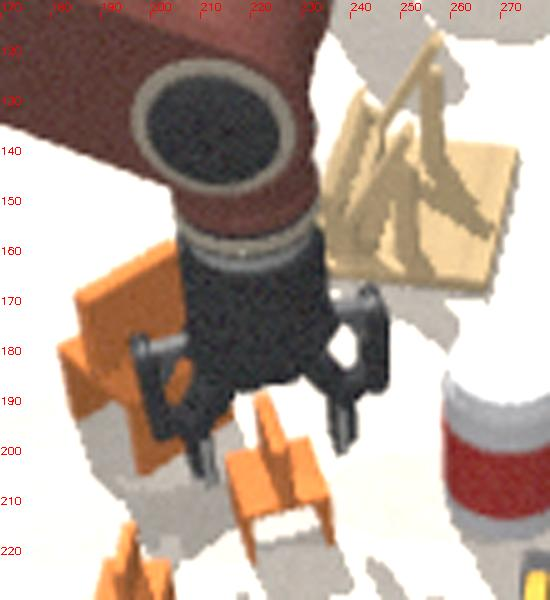

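>>> send_rows([
  [[0,-0.09,0,0,0,0],[0,0,0,0,0,0],[0,0,0,0,0,0],[0,0,0,0,0,0],[0,0,0,0,0,0],[0,0,0,0,0,0],[0,0,0,0,0,0],[0,0,0,0,0,0],[0,0,0,0,0,0]],
], fingers=1)

```text
time: 18.98
tool_pos: [0.4447, 0.0128, 0.0465]
tool_rot: [0.551, 0.442, 0.552, -0.443]
contact_force: [0.5, 1.0, 1.1]
gripper_width: 0.107
```

```bash
python3 - <<'E'
from h import *
from crop import c
delta([.446,.0125,.066],.217,0,.0)
a=save("side","side16"); c(a[:,:,::-1],170,110,110,120,5,'l2.png')
E
```

```text
t 18.98 pos [0.4447 0.0128 0.0465] F [0.5 1.  1.1] w 0.107
d cm [ 0.1284 -0.0319  0.0546] rot [-0.0002 -0.0012 -0.001 ]
```

View pics/l2.png

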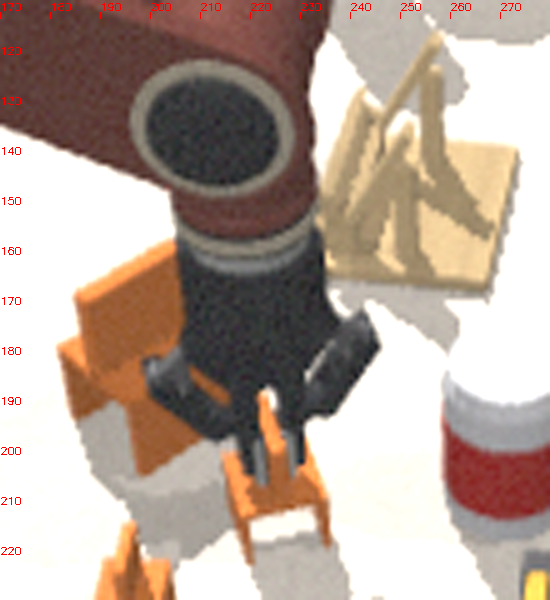

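>>> send_rows([
  [[0,0,0.6,0,0,0],[0,0,1.6,0,0,0],[0,0,2.6,0,0,0],[0,0,3.2,0,0,0],[0,0,3.4,0,0,-0.04],[0.5,-0.9,3.3,0,0,-0.05],[1.0,-1.8,2.8,0,0,-0.05],[1.3,-2.6,2.0,0,0,-0.05],[1.6,-3.0,1.3,0,0,-0.05],[1.6,-3.0,0.6,0,0,-0.05],[1.6,-3.0,0,0,0,-0.05],[1.6,-3.0,0,0,0,-0.05]],
])

```text
time: 20.03
tool_pos: [0.5374, -0.1619, 0.2615]
tool_rot: [0.455, 0.542, 0.454, -0.542]
contact_force: [-0.1, 0.2, -0.1]
gripper_width: 0.112
```

>>> send_rows([
  [[1.4,-2.6,0,0,0,-0.05],[1.0,-2.0,0,0,0,0],[0.5,-1.2,0,0,0,0],[0.2,-0.5,0,0,0,0],[0,0,0,0,0,0],[0,0,0,0,0,0],[0,0,0,0,0,0]],
])

```text
time: 20.62
tool_pos: [0.5674, -0.2221, 0.2606]
tool_rot: [-0.441, -0.552, -0.442, 0.552]
contact_force: [0.2, -0.4, -1.7]
gripper_width: 0.11
```

```bash
python3 - <<'E'
from h import *
from crop import c
delta([.5683,-.2218,.182],-.2229,0,0.08)
a=save("side","side17");b=save("top","top17"); c(a[:,:,::-1],225,130,110,150,5,'m1.png');c(b[:,:,::-1],290,120,130,100,6,'m2.png')
for n in("side","top"):
    for q in ["keeper_grip","keeper_crown","latch_spot"]:
        r=manip.landmark_of(q,n)
        print(n,q,[(round(x["confidence"],2),w(n,x["centre"]).round(4).tolist(),proj(n,w(n,x["centre"])).round(1).tolist()) for x in r[:4]])
delta([.5683,-.2218,.182],-.2229,0,0.08)
E
```

```text
t 20.62 pos [ 0.5674 -0.2221  0.2606] F [ 0.2 -0.4 -1.7] w 0.11
d cm [ 0.0928  0.025  -1.7565] rot [-0.0011 -0.0011 -0.0019]
side keeper_grip [(0.97, [0.3708, 0.1079, 0.0915], [197.2, 171.5]), (0.67, [0.5677, -0.2249, 0.2788], [279.4, 205.7]), (0.57, [0.3613, -0.0468, 0.0494], [193.8, 221.3])]
side keeper_crown [(0.66, [0.5667, -0.2228, 0.255], [278.6, 213.0]), (0.59, [0.3708, 0.1135, 0.0587], [198.6, 178.5]), (0.57, [0.363, -0.0522, 0.028], [195.4, 227.9])]
side latch_spot [(0.93, [0.5686, -0.2234, 0.1583], [278.5, 242.5]), (0.48, [0.5695, -0.2192, 0.2565], [279.7, 211.1]), (0.24, [0.5332, -0.276, -0.0017], [264.9, 302.3])]
top keeper_grip [(0.98, [0.3677, 0.1163, 0.0944], [204.6, 243.0]), (0.74, [0.3603, -0.0516, 0.0491], [269.4, 245.1])]
top keeper_crown [(0.88, [0.3663, 0.108, 0.0524], [209.7, 242.5]), (0.75, [0.3639, -0.0569, 0.0291], [271.1, 243.2])]
top latch_spot [(0.8, [0.5683, -0.2187, 0.1547], [339.3, 163.4])]
t 21.02 pos [ 0.5677 -0.223   0.2605] F [ 0.3 -0.2 -0.8] w 0.107
d cm [ 0.0638  0.1174 -1.753 ] rot [-0.0006 -0.0009 -0.0012]
```

View pics/m1.png

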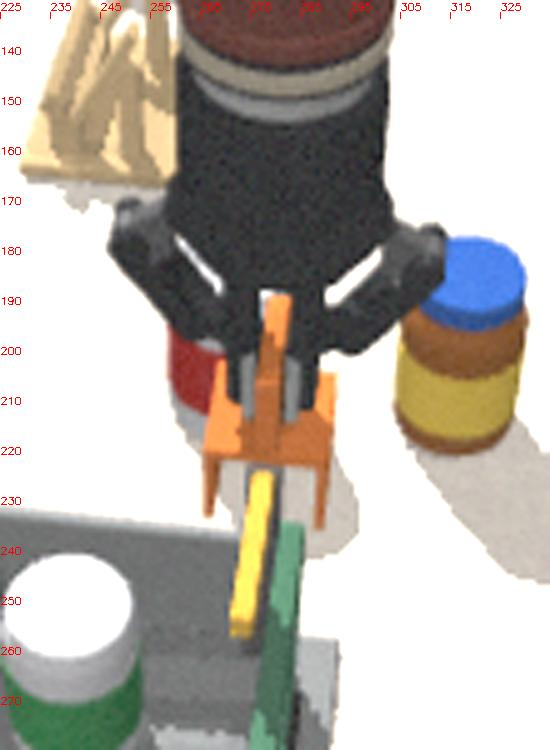

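View pics/m2.png

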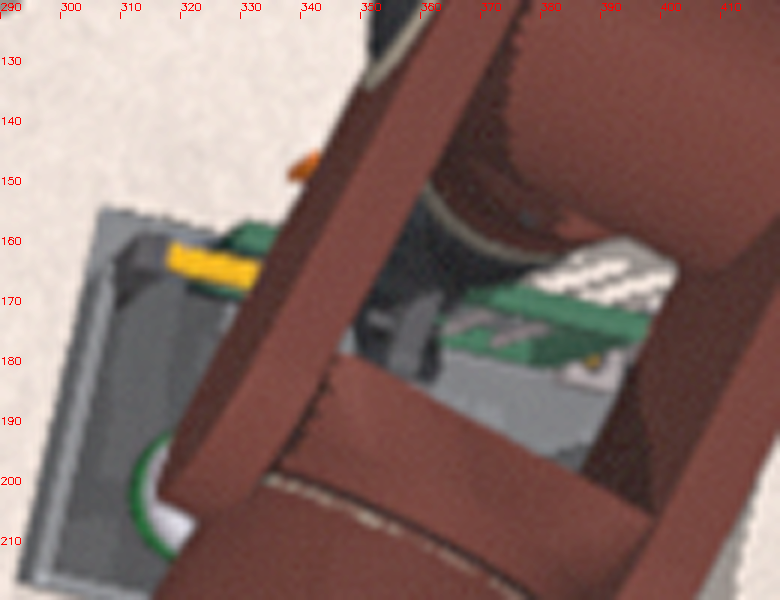

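>>> send_rows([
  [[0.1,0.06,-0.6,0,0,0],[0,0,-1.2,0,0,0],[0,0,-1.4,0,0,0],[0,0,-1.2,0,0,0],[0,0,-0.6,0,0,0],[0,0,0,0,0,0],[0,0,0,0,0,0],[0,0,0,0,0,0]],
])

```text
time: 21.68
tool_pos: [0.569, -0.2228, 0.2109]
tool_rot: [-0.441, -0.552, -0.442, 0.552]
contact_force: [0.1, -0.0, -1.2]
gripper_width: 0.108
```

```bash
python3 - <<'E'
from h import *
from crop import c
delta([.5683,-.2218,.182],-.2229,0,0)
a=save("side","side18"); c(a[:,:,::-1],240,165,80,110,7,'m1.png')
E
```

```text
t 21.68 pos [ 0.569  -0.2228  0.2109] F [ 0.1 -0.  -1.2] w 0.108
d cm [-0.0656  0.1036 -4.7871] rot [-0.0003 -0.0003 -0.0007]
```

View pics/m1.png

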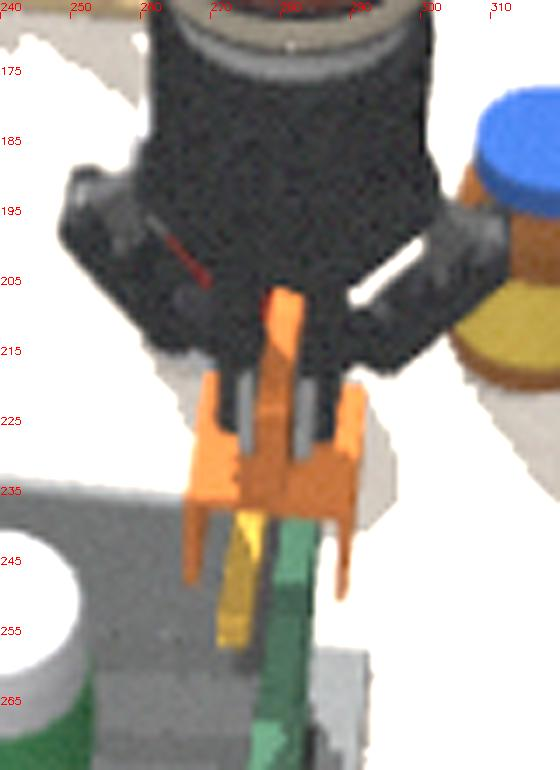

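>>> send_rows([
  [[0,0.05,-0.6,0,0,0],[0,0,-1.0,0,0,0],[0,0,-1.0,0,0,0],[0,0,-0.8,0,0,0],[0,0,-0.5,0,0,0],[0,0,-0.3,0,0,0],[0,0,0,0,0,0],[0,0,0,0,0,0]],
])

```text
time: 22.4
tool_pos: [0.5687, -0.2222, 0.1683]
tool_rot: [-0.441, -0.552, -0.442, 0.553]
contact_force: [0.1, -0.8, -0.4]
gripper_width: 0.11
```

>>> send_rows([
  [[0,0,-0.2,0,0,0],[0,0,-0.2,0,0,0],[0,0,0,0,0,0],[0,0,0,0,0,0]],
])

```text
time: 22.73
tool_pos: [0.5687, -0.2221, 0.1645]
tool_rot: [-0.441, -0.552, -0.442, 0.552]
contact_force: [-0.8, -0.4, -0.9]
gripper_width: 0.109
```

>>> send_rows([
  [[0,0,-0.15,0,0,0],[0,0,-0.15,0,0,0],[0,0,0,0,0,0],[0,0,0,0,0,0]],
])

```text
time: 23.07
tool_pos: [0.5693, -0.2223, 0.1626]
tool_rot: [0.442, 0.552, 0.441, -0.552]
contact_force: [-0.1, 0.7, 3.9]
gripper_width: 0.109
```

```bash
python3 - <<'E'
from h import *
from crop import c
delta([.5683,-.2218,.182],-.2229,0,0)
a=save("side","side19"); c(a[:,:,::-1],240,185,80,110,7,'m1.png')
E
```

```text
t 23.07 pos [ 0.5693 -0.2223  0.1626] F [-0.1  0.7  3.9] w 0.109
d cm [-0.1     0.0537  0.0449] rot [ 0.      0.0007 -0.0009]
```

View pics/m1.png

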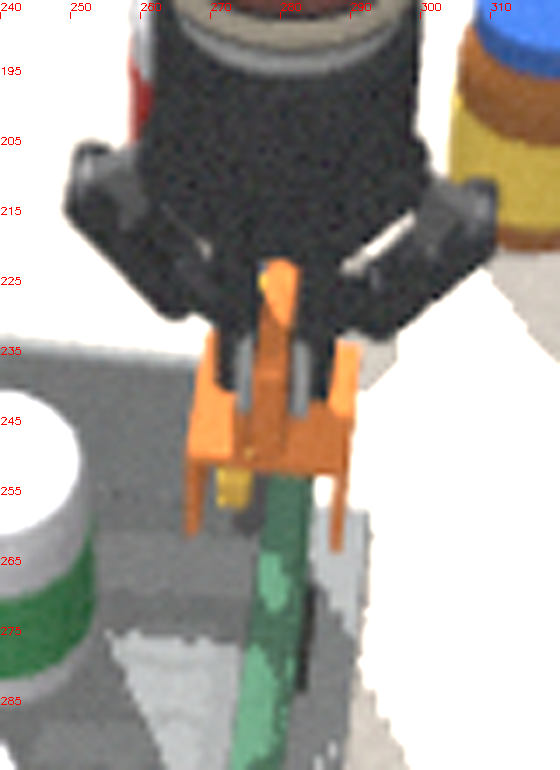

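>>> send_rows([
  [[0,0,0,0,0,0],[0,0,0,0,0,0],[0,0,0,0,0,0],[0,0,0,0,0,0],[0,0,0,0,0,0],[0,0,0,0,0,0]],
], fingers=0.4)

```text
time: 23.62
tool_pos: [0.5685, -0.2221, 0.1611]
tool_rot: [-0.441, -0.552, -0.442, 0.553]
contact_force: [-0.6, -0.7, -0.2]
gripper_width: 0.604
```

>>> send_rows([
  [[0,0,0.6,0,0,0],[0,0,1.5,0,0,0],[0,0,2.5,0,0,0],[0,0,2.5,0,0,0],[0,0,2.5,0,0,0],[0,1.5,2.0,0,0,0],[0,2.5,1.0,0,0,0],[0,3.3,0,0,0,0],[0,3.5,0,0,0,0],[0,3.5,0,0,0,0],[0,3.0,0,0,0,0],[0,1.5,0,0,0,0]],
])

```text
time: 24.62
tool_pos: [0.5685, -0.031, 0.2882]
tool_rot: [0.442, 0.552, 0.443, -0.551]
contact_force: [-0.2, -0.3, 0.4]
gripper_width: 0.602
```

>>> send_rows([
  [[0,2,0,0,0,0],[0,3.5,0,0,0,0],[0,3.5,0,0,0,0],[0,3.5,0,0,0,0],[0,2,0,0,0,0],[0,0,0,0,0,0],[0,0,0,0,0,0]],
])

```text
time: 25.2
tool_pos: [0.5686, 0.1117, 0.2878]
tool_rot: [-0.442, -0.552, -0.442, 0.552]
contact_force: [-0.9, -0.3, 0.2]
gripper_width: 0.601
```

```bash
python3 - <<'E'
from h import *
from crop import c
p,_,s=pose(); print(s["time"],p,s["contact_force"],s["gripper_width"])
a=save("side","side20");b=save("top","top20"); c(a[:,:,::-1],195,200,110,150,5,'n1.png'); c(b[:,:,::-1],290,145,130,100,6,'n2.png')
for n in("side","top"):
    for q in ["keeper_grip","keeper_crown","socket_low","socket_high","gate_grip","jar_mid","tin_mid","can_a_mid","can_b_mid"]:
        r=manip.landmark_of(q,n)
        print(n,q,[(round(x["confidence"],2),w(n,x["centre"]).round(4).tolist()) for x in r[:3]])
E
```

```text
25.2 [0.5686 0.1117 0.2878] [-0.9485 -0.3498  0.1995] 0.6009377939408481
side keeper_grip [(0.94, [0.5677, -0.2238, 0.1803]), (0.74, [0.3718, 0.1105, 0.0922]), (0.26, [0.5393, -0.3725, 0.0325])]
side keeper_crown [(0.81, [0.3691, 0.1099, 0.0594]), (0.71, [0.5689, -0.2234, 0.1571]), (0.54, [0.3632, -0.0517, 0.0278])]
side socket_low [(0.96, [0.54, -0.3735, 0.0334])]
side socket_high [(0.9, [0.5431, -0.3753, 0.1281])]
side gate_grip [(0.56, [0.5627, -0.2827, 0.1464])]
side jar_mid [(0.96, [0.7027, -0.0015, 0.0539])]
side tin_mid [(0.74, [0.5782, 0.024, 0.0523])]
side can_a_mid [(0.75, [0.4498, -0.3188, 0.0584])]
side can_b_mid [(0.74, [0.4801, -0.2, 0.0567]), (0.64, [0.5664, -0.2226, 0.1581])]
top keeper_grip [(0.61, [0.3676, 0.115, 0.0951]), (0.49, [0.3608, -0.0514, 0.0472]), (0.25, [0.5375, -0.372, 0.032])]
top keeper_crown [(0.95, [0.5695, -0.2226, 0.1576]), (0.67, [0.3661, 0.1125, 0.0529]), (0.54, [0.3644, -0.0556, 0.0294])]
top socket_low [(0.82, [0.539, -0.3719, 0.0347]), (0.36, [0.4785, -0.1988, 0.0584])]
top socket_high [(0.83, [0.5395, -0.3762, 0.1272])]
top gate_grip [(0.67, [0.5633, -0.2801, 0.1412]), (0.2, [0.5237, 0.288, 0.0028])]
top jar_mid [(0.97, [0.7014, 0.0002, 0.0542]), (0.53, [0.5799, 0.0246, 0.0574])]
top tin_mid [(0.88, [0.579, 0.0244, 0.0604])]
top can_a_mid [(0.59, [0.4437, -0.3216, 0.058])]
top can_b_mid [(0.64, [0.4756, -0.2019, 0.0592]), (0.29, [0.5768, 0.0223, 0.0587])]
```

View pics/n1.png

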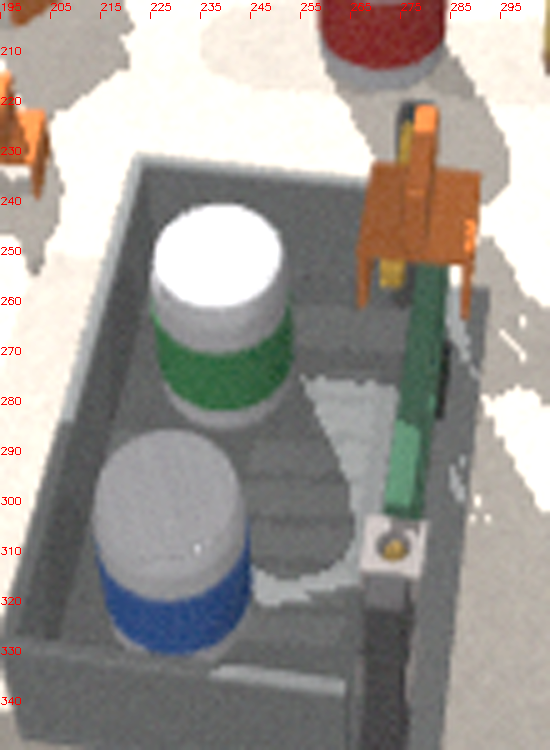

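View pics/n2.png

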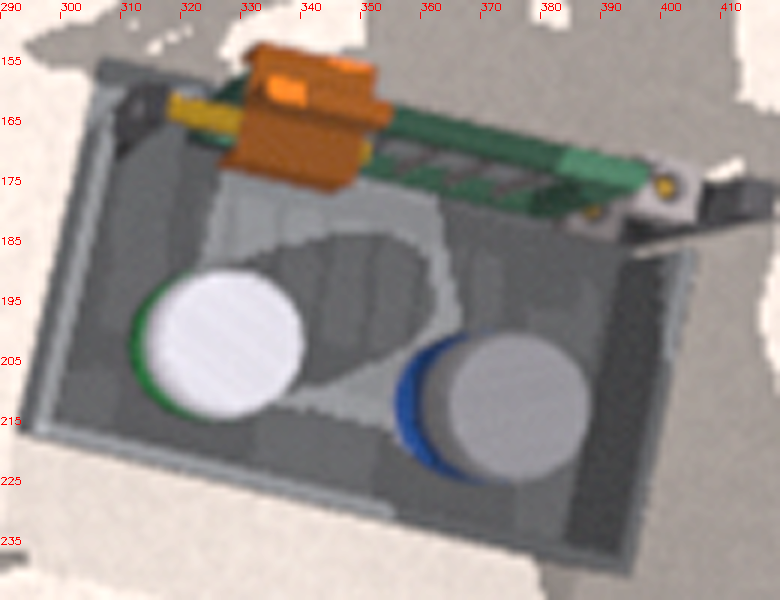

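The side view shows the pintle tip flush in the upper socket at (273,309). The keeper sits level over the rail and the bar at about (277,245). The top view shows brass in both bores, and the jar, tin and cans have not moved.

```bash
python3 -c "
from plant import manip
print(manip.job_done())"
```

```text
the job is handed in; nothing more can be done
None
```

The gate is closed on both pintles, the middle-sized keeper is draped over its top bar and the latch rail, and the job was handed in at about 26 s on the robot's clock.

**Gate:** I lifted it off the easel along its own lean and brought it in from the front, raised about 40 mm. I then lowered it, holding it until it bottomed out (about 13 N change in upward force), before letting go. The pintle tips showed in both bores on the way down. In the last pictures the upper pintle tip is flush with its socket top.

**Keeper:** I took the middle one of the three orange look-alikes; its crown measured 50 x 50 mm, matching the description. It met the bar and rail within 1 mm of the expected height, and its legs straddle both.

**Last checks:**

| Point | Measured | Expected |
|---|---|---|
| socket_low height | 33–35 mm | 34 mm |
| socket_high height | 127–128 mm | 124 mm |
| keeper crown height | 157 mm | 154 mm |

- The two 3 mm differences are within the networks' 4 mm accuracy.
- The jar, tin and cans stand where they were at the start, to within that accuracy.
- The arm was clear, with essentially no force on the tool.
- No check failed. In the final top view the network did not report the keeper's grip point, but it did find its crown in the right place.

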